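# Refit the die bushes of a date pitter and lock its die plate

### The arm

A 6-joint arm with a two-finger parallel gripper is mounted at the origin on the work surface. World frame = base frame: x ahead of the robot, y to its left, z up, the work surface at z = 0. Lengths are in m, angles in degrees, forces in N, time in s.
With the tool pointing down it reaches from about 0.4 to 0.825 m from the base axis. Payload 7 kg.
Tool frame: the origin (TCP) lies midway between the tips of the shut fingers; the grasp point (between the pads) lies 19 mm behind it (ctrl.hold_point_z is the distance from the TCP to the grasp point, in m); z points along the fingers, y is the line along which they close (so a half turn about z gives the same grasp; the last joint's range is limited). The gripper opens to 88 mm and grips with 3 to 60 N. Pads are 19 mm wide; open, the fingers measure 130 mm over their backs; the gripper's body (78 mm by 193 mm) begins 47 mm behind the grasp point.
Start: joints at [-59.009, 20.546, 0.682, 0, -70.136, -16.507], TCP at [0.169, -0.654, 0.227] pointing down, gripper open.
Joint ranges: [-176.03, 176.03], [-82.01, 121.73], [-58.28, 71.71], [-173.87, 95.51], [-174.79, -0.11], [-173.66, 173.66]. Speed limits (degrees/s): [136.94, 136.94, 172.46, 180, 180, 180].

### API

Orientations are given as [roll, pitch, yaw] about the fixed x, y, z axes, in that order (R = Rz(yaw) Ry(pitch) Rx(roll)).
In Python, from plant import ctrl gives the robot as it stands.
- The arm moves only by the tool apply_moves, never from a script. Its argument "deltas" is a list of rows, each an object with "fingers": the finger opening in mm, from 0 to 87.6; "delta_pos": the shift along the tool's x, y, z in mm, a list of three; "angular": the turn, a rotation vector about the tool's x, y, z in degrees, a list of three. A call has 1 to 10 rows; each row is the pose to reach, as a shift and turn from the pose commanded when the call began, along the tool's axes at that moment; what a row does not reach only later rows make up. A row lasts 1/10 s, in which the tool goes at most 50 mm and 8.59 degrees, less where a joint would pass 70% of its speed; a pose out of reach is approached as far as the arm can. A call with a gripper value outside its range is refused whole. The fingers move at their own pace and stop on an object; the grip force is fixed at half the most. Time passes only in rows, so rows that repeat a pose let the fingers close. It gives the time, the measured TCP pose, the force, the opening and the grip force at its end, in the units of the state.
- ctrl.get_obs(): the state, without advancing time (a new reading comes with each control period).
- ctrl.snapshot(name): name is "side" or "top"; returns the picture (480x640x3 uint8, red, green, blue); there is no depth.
- ctrl.camera_params(name): a dict with "fx", "fy", "cx", "cy" (pixels), "cam_to_world" (4x4, takes a point from camera to world coordinates). Camera axes: x right, y up, looking along -z (the intrinsics and any distortion apply to the point x, -y, -z); pixel columns grow to the right and rows downward; lengths in m; the calibration is good to about 2 mm. A picture is of the moment at which its call begins. camera_params takes no time and is no camera call.
- ctrl.close_job(): hands the job in; it is judged then, once.
The state is a dict: "clock": time; "joint_pos": joint angles; "qvel": joint speeds; "tau": joint torques, N m; "tool_pos": TCP position; "orientation": TCP orientation; "force": force on the tool from outside, world axes, zero at the start; "moment": the same for the moment, N m; "opening": finger opening in m; "gripper_force": force on a finger pad.
Only numpy, scipy, OpenCV 4.12 (cv2) and the standard library are available. Lean on these libraries where they do the work, as an engineer would, in place of code of your own. Each camera call takes 0.05 s, during which the arm holds its last target. There are 200 camera calls.

### The job

The date pitter is back from the wash with some of the bushes missing from its sliding die plate. Press a spare bush from the drying mat into every empty bore until its shoulder sits flush on the plate, leaving the fitted ones in; then slide the die plate fully home under the punch head and screw its knurled lock screw clockwise, several turns, down to the stop. Leave the scoop and the jar where they are.

Things in the scene. Friction and masses are not known exactly. Their poses are not given: they have to be found in the camera images.
- bore1 (a point): Bore 1 of six in the die plate (rows 1-2-3 and 4-5-6, counted towards the punch head, 80 mm apart both ways): round hole 42 mm across through 34 mm of steel. Point: centre of its mouth, in the plate's top face, 80 mm above the table; y = the way the plate slides home, z up. A rubber ring 14 mm down stops a bush some 9 mm proud; it takes 10 to 20 N to push home, and stays. Shoulder on the plate = bush centre 9 mm above this point.
- bore2 (a point): Bore 2 of six in the die plate (rows 1-2-3 and 4-5-6, counted towards the punch head, 80 mm apart both ways): round hole 42 mm across through 34 mm of steel. Point: centre of its mouth, in the plate's top face, 80 mm above the table; y = the way the plate slides home, z up. A rubber ring 14 mm down stops a bush some 9 mm proud; it takes 10 to 20 N to push home, and stays. Shoulder on the plate = bush centre 9 mm above this point.
- bore3 (a point): Bore 3 of six in the die plate (rows 1-2-3 and 4-5-6, counted towards the punch head, 80 mm apart both ways): round hole 42 mm across through 34 mm of steel. Point: centre of its mouth, in the plate's top face, 80 mm above the table; y = the way the plate slides home, z up. A rubber ring 14 mm down stops a bush some 9 mm proud; it takes 10 to 20 N to push home, and stays. Shoulder on the plate = bush centre 9 mm above this point.
- bore4 (a point): Bore 4 of six in the die plate (rows 1-2-3 and 4-5-6, counted towards the punch head, 80 mm apart both ways): round hole 42 mm across through 34 mm of steel. Point: centre of its mouth, in the plate's top face, 80 mm above the table; y = the way the plate slides home, z up. A rubber ring 14 mm down stops a bush some 9 mm proud; it takes 10 to 20 N to push home, and stays. Shoulder on the plate = bush centre 9 mm above this point.
- bore5 (a point): Bore 5 of six in the die plate (rows 1-2-3 and 4-5-6, counted towards the punch head, 80 mm apart both ways): round hole 42 mm across through 34 mm of steel. Point: centre of its mouth, in the plate's top face, 80 mm above the table; y = the way the plate slides home, z up. A rubber ring 14 mm down stops a bush some 9 mm proud; it takes 10 to 20 N to push home, and stays. Shoulder on the plate = bush centre 9 mm above this point.
- bore6 (a point): Bore 6 of six in the die plate (rows 1-2-3 and 4-5-6, counted towards the punch head, 80 mm apart both ways): round hole 42 mm across through 34 mm of steel. Point: centre of its mouth, in the plate's top face, 80 mm above the table; y = the way the plate slides home, z up. A rubber ring 14 mm down stops a bush some 9 mm proud; it takes 10 to 20 N to push home, and stays. Shoulder on the plate = bush centre 9 mm above this point.
- fit1_mid (a point): White plastic die bush, 70 mm tall, upright. From below: spigot 40 mm across, 26 mm long, its lowest 5 mm tapering to 35 mm; shoulder 56 mm across, 8 mm thick; neck 36 mm across, 36 mm long, to hold it by. 0.15 kg. Point: its centre, 35 mm above its foot; z up its axis. Already fitted, fully home, in bore 1, or absent (then bore 1 is empty).
- fit2_mid (a point): White plastic die bush, 70 mm tall, upright. From below: spigot 40 mm across, 26 mm long, its lowest 5 mm tapering to 35 mm; shoulder 56 mm across, 8 mm thick; neck 36 mm across, 36 mm long, to hold it by. 0.15 kg. Point: its centre, 35 mm above its foot; z up its axis. Already fitted, fully home, in bore 2, or absent (then bore 2 is empty).
- fit3_mid (a point): White plastic die bush, 70 mm tall, upright. From below: spigot 40 mm across, 26 mm long, its lowest 5 mm tapering to 35 mm; shoulder 56 mm across, 8 mm thick; neck 36 mm across, 36 mm long, to hold it by. 0.15 kg. Point: its centre, 35 mm above its foot; z up its axis. Already fitted, fully home, in bore 3, or absent (then bore 3 is empty).
- fit4_mid (a point): White plastic die bush, 70 mm tall, upright. From below: spigot 40 mm across, 26 mm long, its lowest 5 mm tapering to 35 mm; shoulder 56 mm across, 8 mm thick; neck 36 mm across, 36 mm long, to hold it by. 0.15 kg. Point: its centre, 35 mm above its foot; z up its axis. Already fitted, fully home, in bore 4, or absent (then bore 4 is empty).
- fit5_mid (a point): White plastic die bush, 70 mm tall, upright. From below: spigot 40 mm across, 26 mm long, its lowest 5 mm tapering to 35 mm; shoulder 56 mm across, 8 mm thick; neck 36 mm across, 36 mm long, to hold it by. 0.15 kg. Point: its centre, 35 mm above its foot; z up its axis. Already fitted, fully home, in bore 5, or absent (then bore 5 is empty).
- fit6_mid (a point): White plastic die bush, 70 mm tall, upright. From below: spigot 40 mm across, 26 mm long, its lowest 5 mm tapering to 35 mm; shoulder 56 mm across, 8 mm thick; neck 36 mm across, 36 mm long, to hold it by. 0.15 kg. Point: its centre, 35 mm above its foot; z up its axis. Already fitted, fully home, in bore 6, or absent (then bore 6 is empty).
- spare1_mid (a point): White plastic die bush, 70 mm tall, upright. From below: spigot 40 mm across, 26 mm long, its lowest 5 mm tapering to 35 mm; shoulder 56 mm across, 8 mm thick; neck 36 mm across, 36 mm long, to hold it by. 0.15 kg. Point: its centre, 35 mm above its foot; z up its axis. A spare, at first on the black drying mat (4 mm thick). All alike; more than needed.
- spare2_mid (a point): White plastic die bush, 70 mm tall, upright. From below: spigot 40 mm across, 26 mm long, its lowest 5 mm tapering to 35 mm; shoulder 56 mm across, 8 mm thick; neck 36 mm across, 36 mm long, to hold it by. 0.15 kg. Point: its centre, 35 mm above its foot; z up its axis. A spare, at first on the black drying mat (4 mm thick). All alike; more than needed.
- spare3_mid (a point): White plastic die bush, 70 mm tall, upright. From below: spigot 40 mm across, 26 mm long, its lowest 5 mm tapering to 35 mm; shoulder 56 mm across, 8 mm thick; neck 36 mm across, 36 mm long, to hold it by. 0.15 kg. Point: its centre, 35 mm above its foot; z up its axis. A spare, at first on the black drying mat (4 mm thick). All alike; more than needed.
- spare4_mid (a point): White plastic die bush, 70 mm tall, upright. From below: spigot 40 mm across, 26 mm long, its lowest 5 mm tapering to 35 mm; shoulder 56 mm across, 8 mm thick; neck 36 mm across, 36 mm long, to hold it by. 0.15 kg. Point: its centre, 35 mm above its foot; z up its axis. A spare, at first on the black drying mat (4 mm thick). All alike; more than needed.
- spare5_mid (a point): White plastic die bush, 70 mm tall, upright. From below: spigot 40 mm across, 26 mm long, its lowest 5 mm tapering to 35 mm; shoulder 56 mm across, 8 mm thick; neck 36 mm across, 36 mm long, to hold it by. 0.15 kg. Point: its centre, 35 mm above its foot; z up its axis. A spare, at first on the black drying mat (4 mm thick). All alike; more than needed.
- die_plate (a joint): Slide of the die plate (170 x 250 mm plus a 120 mm wide apron on its outer end) on the pitter's bed: 0 m = pulled fully out (as at the start), grows along the bores' +y to 0.29 m = fully home against its stop under the punch head. Slides stiffly (5 N plus drag) and stays where it is left. It can be moved by its lock screw, held from above.
- head_front (a point): Middle of the lower front edge of the grey cross-head of the punch head: 250 mm wide, 203 to 247 mm above the table, its drive and lever up to 385 mm. With the plate out it begins 110 mm beyond (bores' +y) the nearest bores. Steel punches hang from it to 136 mm above the table; seated bushes (tops at 124 mm) pass below them.
- lock_screw (a joint): Turn of the knurled lock screw: grows as it is turned clockwise seen from above, to the stop at 11.5 rad (screwed down tight); at the start 0 to 2.5 rad. Light friction (0.12 N m); it sinks 4 mm a turn and stays where it is left.
- screw_grip (a point): Centre (half-way up) of the knurled round head of the lock screw, 50 mm across, 30 mm tall: a captive screw on the die plate's apron, riding with it, 140 mm outward (bores' -y) of the outermost bores, midway between the rows; its underside is 18 to 26 mm above the plate's top. With the plate home it is 120 mm in front of the cross-head.
- scoop_mid (a point): Aluminium scoop lying on the counter, 230 mm long, 75 mm wide, 37 mm tall. This point is near its middle. Not part of the job.
- jar_mid (a point): Closed amber jar, 68 mm in diameter and 100 mm tall, standing. This point is its centre. Not part of the job.
There are look-alikes about, which are no part of the job. Leave any purple look-alike of the part that bears spare2_mid alone.

How it is judged (in metres and radians):
On the way, in this order (a step that is already met when the one before it is completed fails the run):
1. every bore of the die plate holds a bush, pressed fully home (((horizontal distance between fit1_mid and bore1 below 0.004 m and z of fit1_mid in the frame of bore1 between 0.005 and 0.011 m and angle between fit1_mid's own z axis and vertical below 0.07 rad) or (horizontal distance between spare1_mid and bore1 below 0.004 m and z of spare1_mid in the frame of bore1 between 0.005 and 0.011 m and angle between spare1_mid's own z axis and vertical below 0.07 rad) or (horizontal distance between spare2_mid and bore1 below 0.004 m and z of spare2_mid in the frame of bore1 between 0.005 and 0.011 m and angle between spare2_mid's own z axis and vertical below 0.07 rad) or (horizontal distance between spare3_mid and bore1 below 0.004 m and z of spare3_mid in the frame of bore1 between 0.005 and 0.011 m and angle between spare3_mid's own z axis and vertical below 0.07 rad) or (horizontal distance between spare4_mid and bore1 below 0.004 m and z of spare4_mid in the frame of bore1 between 0.005 and 0.011 m and angle between spare4_mid's own z axis and vertical below 0.07 rad) or (horizontal distance between spare5_mid and bore1 below 0.004 m and z of spare5_mid in the frame of bore1 between 0.005 and 0.011 m and angle between spare5_mid's own z axis and vertical below 0.07 rad)) and ((horizontal distance between fit2_mid and bore2 below 0.004 m and z of fit2_mid in the frame of bore2 between 0.005 and 0.011 m and angle between fit2_mid's own z axis and vertical below 0.07 rad) or (horizontal distance between spare1_mid and bore2 below 0.004 m and z of spare1_mid in the frame of bore2 between 0.005 and 0.011 m and angle between spare1_mid's own z axis and vertical below 0.07 rad) or (horizontal distance between spare2_mid and bore2 below 0.004 m and z of spare2_mid in the frame of bore2 between 0.005 and 0.011 m and angle between spare2_mid's own z axis and vertical below 0.07 rad) or (horizontal distance between spare3_mid and bore2 below 0.004 m and z of spare3_mid in the frame of bore2 between 0.005 and 0.011 m and angle between spare3_mid's own z axis and vertical below 0.07 rad) or (horizontal distance between spare4_mid and bore2 below 0.004 m and z of spare4_mid in the frame of bore2 between 0.005 and 0.011 m and angle between spare4_mid's own z axis and vertical below 0.07 rad) or (horizontal distance between spare5_mid and bore2 below 0.004 m and z of spare5_mid in the frame of bore2 between 0.005 and 0.011 m and angle between spare5_mid's own z axis and vertical below 0.07 rad)) and ((horizontal distance between fit3_mid and bore3 below 0.004 m and z of fit3_mid in the frame of bore3 between 0.005 and 0.011 m and angle between fit3_mid's own z axis and vertical below 0.07 rad) or (horizontal distance between spare1_mid and bore3 below 0.004 m and z of spare1_mid in the frame of bore3 between 0.005 and 0.011 m and angle between spare1_mid's own z axis and vertical below 0.07 rad) or (horizontal distance between spare2_mid and bore3 below 0.004 m and z of spare2_mid in the frame of bore3 between 0.005 and 0.011 m and angle between spare2_mid's own z axis and vertical below 0.07 rad) or (horizontal distance between spare3_mid and bore3 below 0.004 m and z of spare3_mid in the frame of bore3 between 0.005 and 0.011 m and angle between spare3_mid's own z axis and vertical below 0.07 rad) or (horizontal distance between spare4_mid and bore3 below 0.004 m and z of spare4_mid in the frame of bore3 between 0.005 and 0.011 m and angle between spare4_mid's own z axis and vertical below 0.07 rad) or (horizontal distance between spare5_mid and bore3 below 0.004 m and z of spare5_mid in the frame of bore3 between 0.005 and 0.011 m and angle between spare5_mid's own z axis and vertical below 0.07 rad)) and ((horizontal distance between fit4_mid and bore4 below 0.004 m and z of fit4_mid in the frame of bore4 between 0.005 and 0.011 m and angle between fit4_mid's own z axis and vertical below 0.07 rad) or (horizontal distance between spare1_mid and bore4 below 0.004 m and z of spare1_mid in the frame of bore4 between 0.005 and 0.011 m and angle between spare1_mid's own z axis and vertical below 0.07 rad) or (horizontal distance between spare2_mid and bore4 below 0.004 m and z of spare2_mid in the frame of bore4 between 0.005 and 0.011 m and angle between spare2_mid's own z axis and vertical below 0.07 rad) or (horizontal distance between spare3_mid and bore4 below 0.004 m and z of spare3_mid in the frame of bore4 between 0.005 and 0.011 m and angle between spare3_mid's own z axis and vertical below 0.07 rad) or (horizontal distance between spare4_mid and bore4 below 0.004 m and z of spare4_mid in the frame of bore4 between 0.005 and 0.011 m and angle between spare4_mid's own z axis and vertical below 0.07 rad) or (horizontal distance between spare5_mid and bore4 below 0.004 m and z of spare5_mid in the frame of bore4 between 0.005 and 0.011 m and angle between spare5_mid's own z axis and vertical below 0.07 rad)) and ((horizontal distance between fit5_mid and bore5 below 0.004 m and z of fit5_mid in the frame of bore5 between 0.005 and 0.011 m and angle between fit5_mid's own z axis and vertical below 0.07 rad) or (horizontal distance between spare1_mid and bore5 below 0.004 m and z of spare1_mid in the frame of bore5 between 0.005 and 0.011 m and angle between spare1_mid's own z axis and vertical below 0.07 rad) or (horizontal distance between spare2_mid and bore5 below 0.004 m and z of spare2_mid in the frame of bore5 between 0.005 and 0.011 m and angle between spare2_mid's own z axis and vertical below 0.07 rad) or (horizontal distance between spare3_mid and bore5 below 0.004 m and z of spare3_mid in the frame of bore5 between 0.005 and 0.011 m and angle between spare3_mid's own z axis and vertical below 0.07 rad) or (horizontal distance between spare4_mid and bore5 below 0.004 m and z of spare4_mid in the frame of bore5 between 0.005 and 0.011 m and angle between spare4_mid's own z axis and vertical below 0.07 rad) or (horizontal distance between spare5_mid and bore5 below 0.004 m and z of spare5_mid in the frame of bore5 between 0.005 and 0.011 m and angle between spare5_mid's own z axis and vertical below 0.07 rad)) and ((horizontal distance between fit6_mid and bore6 below 0.004 m and z of fit6_mid in the frame of bore6 between 0.005 and 0.011 m and angle between fit6_mid's own z axis and vertical below 0.07 rad) or (horizontal distance between spare1_mid and bore6 below 0.004 m and z of spare1_mid in the frame of bore6 between 0.005 and 0.011 m and angle between spare1_mid's own z axis and vertical below 0.07 rad) or (horizontal distance between spare2_mid and bore6 below 0.004 m and z of spare2_mid in the frame of bore6 between 0.005 and 0.011 m and angle between spare2_mid's own z axis and vertical below 0.07 rad) or (horizontal distance between spare3_mid and bore6 below 0.004 m and z of spare3_mid in the frame of bore6 between 0.005 and 0.011 m and angle between spare3_mid's own z axis and vertical below 0.07 rad) or (horizontal distance between spare4_mid and bore6 below 0.004 m and z of spare4_mid in the frame of bore6 between 0.005 and 0.011 m and angle between spare4_mid's own z axis and vertical below 0.07 rad) or (horizontal distance between spare5_mid and bore6 below 0.004 m and z of spare5_mid in the frame of bore6 between 0.005 and 0.011 m and angle between spare5_mid's own z axis and vertical below 0.07 rad))), for 0.2 s.
2. the die plate is fully home under the punch head (value of joint die_plate above 0.286 m), for 0.2 s.
3. the lock screw is screwed down to its stop (value of joint lock_screw above 11.2 rad), for 0.2 s.
At the end, for the whole second after the job is handed in: Every one of the six bores holds an upright bush (within 4 mm of the bore's centre, 4 degrees) with its shoulder on the plate (within 2 mm); the die plate is within 4 mm of its home stop and at rest; the lock screw is within 0.3 rad of its stop (all of step 1 and value of joint die_plate above 0.286 m and value of joint lock_screw above 11.2 rad and velocity of joint die_plate below 0.01 m/s); the robot touches nothing.
It fails at once if a bush that was already fitted is pulled out of its bore (z of fit1_mid in the frame of bore1 above 0.024 m or z of fit2_mid in the frame of bore2 above 0.024 m or z of fit3_mid in the frame of bore3 above 0.024 m or z of fit4_mid in the frame of bore4 above 0.024 m or z of fit5_mid in the frame of bore5 above 0.024 m or z of fit6_mid in the frame of bore6 above 0.024 m).
It fails at once if the scoop or the jar is moved more than 4 cm (distance of any of scoop_mid, jar_mid from where it was at the start of the episode above 0.04 m).
Of fit1, fit2, fit3, fit4, fit5, fit6 only 2 to 4 are there at a start; the rules pass over those that are not, and their reading is None.
At some moment in a run one of spare1, spare2, spare3, spare4, spare5 may be knocked a few centimetres aside while the robot is not near it.
Once in a run the grip may slacken for a moment while it holds something.
It also fails if it takes over 210 s, if anything falls off the work surface, if the arm or the gripper's body presses on something with over 40 N, if the wrist force passes 120 N, or if a joint passes its speed limit or range.

## Working session

There is one attempt and no reset: what is moved stays moved. The work goes in short steps, Python scripts to look and compute and a tool call to move; the robot and the scene stay as the last step left them, time stands still between calls to the robot, and variables do not carry over. Pictures are saved under pics/ and viewed, at most 14 in all, crops included, and the job is handed in when it is done.

Besides the shell and the picture viewer there is one more tool, called after "Call:" as name(argument=value, ...) on one line, values as JSON. apply_moves: Moves the arm, as the interface text tells. Its arguments: {"type":"object","properties":{"deltas":{"type":"array"}},"required":["deltas"]}

```bash
mkdir -p pics; ls; python3 - <<'E'
from plant import ctrl
import cv2,numpy as np
for n in("side","top"):
    cv2.imwrite(f"pics/{n}0.png",ctrl.snapshot(n)[:,:,::-1]); p=ctrl.camera_params(n); print(n,p)
print(ctrl.get_obs(), ctrl.hold_point_z)
E
```

```text
pics
side {'fx': 614.6521431983097, 'fy': 614.6521431983097, 'cx': 318.8467112626308, 'cy': 239.51628668400352, 'cam_to_world': array([[-0.80052232,  0.32389717, -0.50423668, -0.10653986],
       [-0.59889981, -0.40150137,  0.69290379,  0.83353756],
       [ 0.02197786,  0.85667221,  0.51539276,  0.8047249 ],
       [ 0.        ,  0.        ,  0.        ,  1.        ]])}
top {'fx': 455.63740533439903, 'fy': 455.63740533439903, 'cx': 308.13302105242633, 'cy': 236.2306589210799, 'cam_to_world': array([[-7.10333896e-04,  9.82690616e-01, -1.85252930e-01,
         3.86516403e-01],
       [-9.99779129e-01,  3.19326451e-03,  2.07725086e-02,
        -3.72556967e-02],
       [ 2.10045108e-02,  1.85226768e-01,  9.82471300e-01,
         1.00215239e+00],
       [ 0.00000000e+00,  0.00000000e+00,  0.00000000e+00,
         1.00000000e+00]])}
{'clock': 0.1, 'joint_pos': array([-5.90087364e+01,  2.05879572e+01,  6.40115894e-01, -1.65540433e-02,
       -7.01354298e+01, -1.65076509e+01]), 'qvel': array([-0.0805024 , -0.07223715,  0.15198379, -0.01642389, -0.02115101,
       -0.03975176]), 'tau': array([-5.32762977e-03, -5.84162164e+01,  2.93751061e+01,  7.01568782e+00,
        1.01226254e-02, -6.17470278e-05]), 'tool_pos': array([ 0.16869336, -0.65314456,  0.22572133]), 'orientation': array([ 1.79915739e+02, -8.74168337e-03, -1.65522017e+02]), 'force': array([-0.33643685,  0.98606521,  0.35178442]), 'moment': array([ 0.01716251,  0.01712151, -0.02044206]), 'gripper_force': 0.0, 'opening': 0.08784133879222036} 0.0188
```

View pics/top0.png

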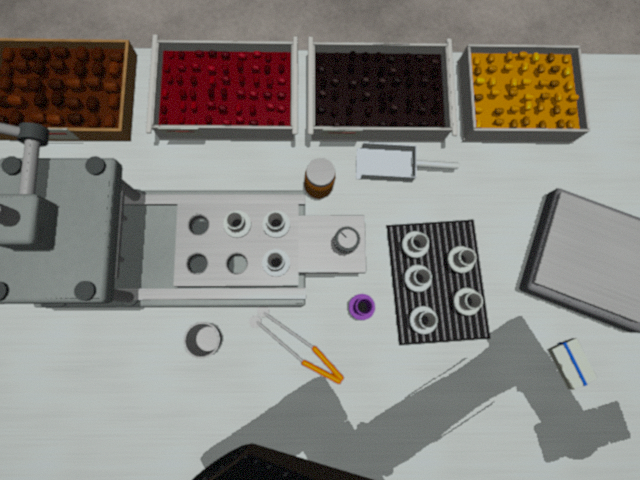

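View pics/side0.png

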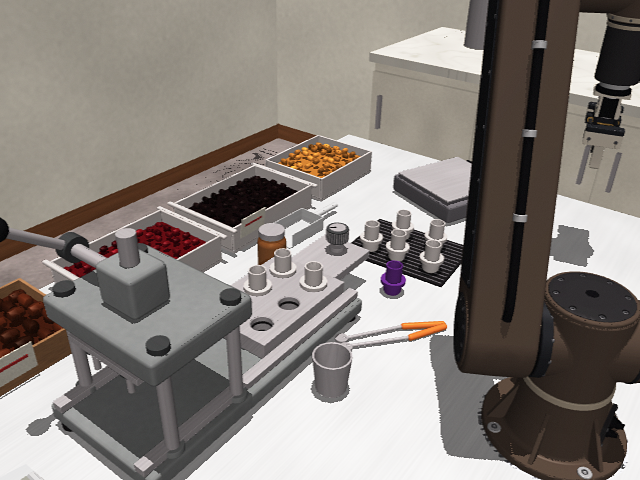

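The top view shows spares on the mat at (415,243), (418,278), (424,320), (461,259) and (468,300). Fitted bushes are at (236,222), (275,222) and (275,262). Empty bores are at (199,225), (197,263) and (237,263). The purple look-alike is at (362,306), the screw at (346,239) and the jar at (320,180).
Other things that could be taken for a spare are the purple bush (362,306), the steel cup (204,339) and the fitted bushes. I choose the white ones on the mat and check them in a close crop.

```bash
cat > h.py <<'E'
from plant import ctrl
import cv2,numpy as np
from scipy.spatial.transform import Rotation as R
def ray(n,u,v):
    p=ctrl.camera_params(n);M=p["cam_to_world"]
    d=M[:3,:3]@np.array([(u-p["cx"])/p["fx"],-(v-p["cy"])/p["fy"],-1]);return M[:3,3],d
def onz(n,u,v,z):
    o,d=ray(n,u,v);return o+d*(z-o[2])/d[2]
def proj(n,P):
    p=ctrl.camera_params(n);M=p["cam_to_world"];c=M[:3,:3].T@(np.asarray(P)-M[:3,3])
    return np.array([p["cx"]-p["fx"]*c[0]/c[2],p["cy"]+p["fy"]*c[1]/c[2]])
E
python3 - <<'E'
from h import *
im=ctrl.snapshot("top")[:,:,::-1]; cv2.imwrite("pics/t1raw.png",im)
c=im[185:350,175:495]; cv2.imwrite("pics/t1.png",cv2.resize(c,(800,412),interpolation=cv2.INTER_CUBIC))
o=ctrl.get_obs()
s=ctrl.snapshot("side")[:,:,::-1]; cv2.imwrite("pics/s1raw.png",s)
cv2.imwrite("pics/s1.png",cv2.resize(s[190:360,230:480],(800,544),interpolation=cv2.INTER_CUBIC))
for u,v in((199,225),(197,263),(237,263)):print("bore",onz("top",u,v,.08).round(4))
print("screw",onz("top",346,239,.13).round(4))
E
```

```text
bore [0.5832 0.168  0.08  ]
bore [0.5044 0.1686 0.08  ]
bore [0.5046 0.0878 0.08  ]
screw [ 0.5457 -0.1295  0.13  ]
```

View pics/t1.png

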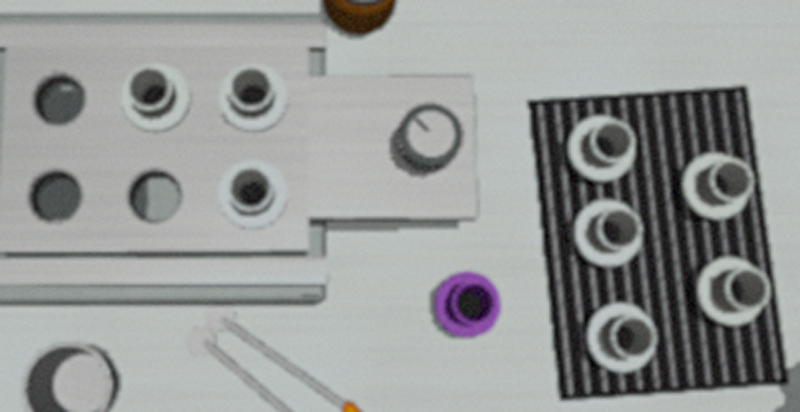

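View pics/s1.png

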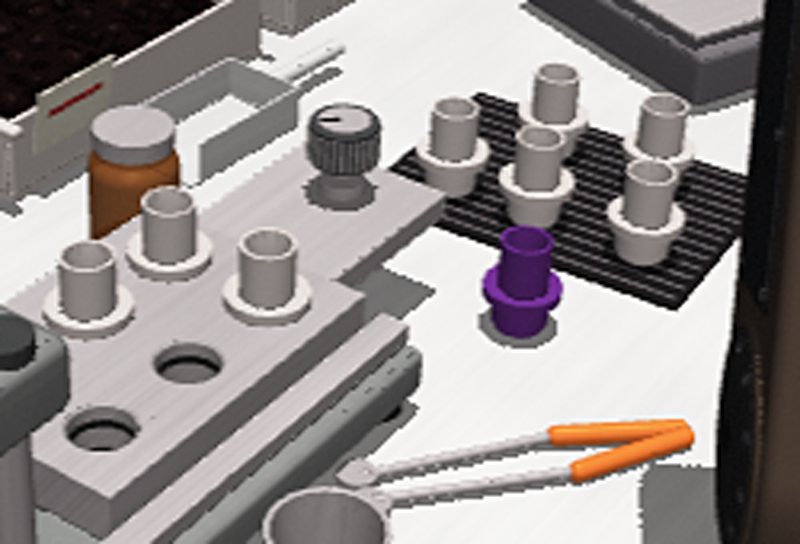

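The crops confirm five white spares on the mat and the purple look-alike off it, standing on the counter. Bores 3, 5 and 6 are empty. The spares' necks are clear in both views. Next I measure.

```bash
cat >> h.py <<'E'
def spares(im=None):
    """white shoulders on the black mat -> centre of shoulder disc (z=.038) and of the neck hole"""
    if im is None: im=ctrl.snapshot("top")[:,:,::-1]
    x0,y0=392,224; c=im[y0:342,x0:486].copy(); g=cv2.cvtColor(c,cv2.COLOR_BGR2GRAY)
    k=(g>150).astype(np.uint8)*255
    k=cv2.morphologyEx(k,cv2.MORPH_OPEN,cv2.getStructuringElement(cv2.MORPH_ELLIPSE,(4,4)))
    out=[]
    for q in cv2.findContours(k,cv2.RETR_EXTERNAL,cv2.CHAIN_APPROX_NONE)[0]:
        q=cv2.convexHull(q)
        if 250<cv2.contourArea(q)<1300:
            (u,v),r=cv2.minEnclosingCircle(q); out.append((u+x0,v+y0,r,cv2.contourArea(q)))
    return out
E
python3 - <<'E'
from h import *
im=cv2.imread("pics/t1raw.png"); g=cv2.cvtColor(im,cv2.COLOR_BGR2GRAY)
for s in spares(im): print("spare",np.round(s,1),onz("top",s[0],s[1],.038).round(4))
for n,(u,v) in {"b3":(199,225),"b6":(197,263),"b5":(237,263)}.items():
    w=13;c=cv2.resize(g[v-w:v+w,u-w:u+w],None,fx=8,fy=8,interpolation=cv2.INTER_CUBIC)
    k=(c<160).astype(np.uint8)
    q=max(cv2.findContours(k,cv2.RETR_EXTERNAL,cv2.CHAIN_APPROX_NONE)[0],key=cv2.contourArea)
    (a,b),(d,e),_=cv2.fitEllipse(cv2.convexHull(q)); a=(a+.5)/8-.5+u-w;b=(b+.5)/8-.5+v-w
    print(n,round(a,1),round(b,1),d/8,e/8,onz("top",a,b,.08).round(4))
for n,P in {"42mm at plate":None}.items(): print(455.6*.042/.92)
print(proj("top",[.545,.168-.16,.08]))
E
```

```text
spare [480.5 255.5  31.8 332.5] [ 0.5273 -0.429   0.038 ]
b3 197.9 224.1 22.693912506103516 23.477886199951172 [0.585  0.1703 0.08  ]
b6 196.5 263.1 22.74332618713379 23.667692184448242 [0.5043 0.1696 0.08  ]
b5 236.2 262.9 22.358272552490234 23.25647735595703 [0.5048 0.0893 0.08  ]
20.799130434782608
[276.57042634 243.50716806]
```

```bash
python3 - <<'E'
from h import *
im=cv2.imread("pics/t1raw.png"); g=cv2.cvtColor(im,cv2.COLOR_BGR2GRAY)
print(g[243,398:440]); print(g[226:262,412])
for u,v in((415,243),(418,278),(424,320),(461,259),(468,300)):
    w=18;c=cv2.resize(g[v-w:v+w,u-w:u+w],None,fx=6,fy=6,interpolation=cv2.INTER_CUBIC)
    h=cv2.HoughCircles(cv2.GaussianBlur(c,(7,7),2),cv2.HOUGH_GRADIENT,1,40,param1=120,param2=12,minRadius=68,maxRadius=90)
    h=None if h is None else h[0][0]
    k=cv2.morphologyEx((c>155).astype(np.uint8),cv2.MORPH_OPEN,np.ones((19,19)))
    q=max(cv2.findContours(k,cv2.RETR_EXTERNAL,cv2.CHAIN_APPROX_NONE)[0],key=cv2.contourArea)
    (a,b),r=cv2.minEnclosingCircle(q)
    f=lambda a,b:((a+.5)/6-.5+u-w,(b+.5)/6-.5+v-w)
    print((u,v),r/6,np.round(f(a,b),1),onz("top",*f(a,b),.038)[:2].round(4), None if h is None else (h[2]/6,np.round(f(*h[:2]),1),onz("top",*f(*h[:2]),.038)[:2].round(4)))
print("expected r",455.6*.028/.98)
E
```

```text
[ 47  45  38  59 130 177 191 192 170 115  64  51  74 122 147 124  67  27
  28  36  28  46  56  70  72  70  71  82 118 161 160  92  26  52 100 113
  66  32  30  41  74 101]
[ 62  65  74  80  89 138 184 193 191 184 162 153 161 163 162 163 156 147
 144 136 115  82  63  66  81 129 176 190 194 187 161  86  38  24  38  27]
(415, 243) 9.890036900838217 [417.7 250.8] [ 0.5373 -0.2934] (np.float32(13.900001), array([415.5, 243.2], dtype=float32), array([ 0.5538, -0.2894]))
(418, 278) 11.380128224690756 [413.6 273.2] [ 0.4889 -0.2824] (np.float32(14.349999), array([418.5, 277. ], dtype=float32), array([ 0.4808, -0.2926]))
(424, 320) 11.927168528238932 [420.1 315. ] [ 0.401  -0.2923] (np.float32(14.133334), array([423.5, 319.8], dtype=float32), array([ 0.3911, -0.299 ]))
(461, 259) 8.372009913126627 [463.8 267.2] [ 0.5018 -0.3912] (np.float32(14.349999), array([462. , 257.8], dtype=float32), array([ 0.5221, -0.3885]))
(468, 300) 12.086797078450521 [464.1 297.7] [ 0.4371 -0.3875] (np.float32(14.533333), array([468. , 300.3], dtype=float32), array([ 0.4315, -0.3955]))
expected r 13.017142857142858
```

```bash
cat >> h.py <<'E'
def go(P,yaw,pr=True):
    """tool-axes shift (mm) and turn (deg) from the measured pose to a pose pointing down at P with yaw"""
    o=ctrl.get_obs();A=R.from_euler("xyz",o["orientation"],degrees=True);B=R.from_euler("xyz",[180,0,yaw],degrees=True)
    d=A.inv().apply(np.array(P)-o["tool_pos"])*1000; w=(A.inv()*B).as_rotvec(degrees=True)
    print("at",o["tool_pos"].round(4),"d",d.round(1),"w",w.round(1),"t",round(o["clock"],1),"F",o["force"].round(1),"open",round(o["opening"]*1e3,1),"grip",round(o["gripper_force"],1)); 
E
python3 -c "
from h import *
go([.554,-.29,.15],180)"
```

```text
at [ 0.1687 -0.6533  0.226 ] d [-463.9  255.3   76.2] w [ 0.1 -0.  14.5] t 0.2 F [ 0.3  0.4 -0.2] open 87.7 grip 0.0
```

Call:
apply_moves(deltas=[{"fingers": 58, "delta_pos": [-46, 25, 7], "angular": [0, 0, 1.5]}, {"fingers": 58, "delta_pos": [-92, 51, 15], "angular": [0, 0, 3]}, {"fingers": 58, "delta_pos": [-139, 76, 22], "angular": [0, 0, 4.5]}, {"fingers": 58, "delta_pos": [-185, 102, 30], "angular": [0, 0, 6]}, {"fingers": 58, "delta_pos": [-232, 127, 38], "angular": [0, 0, 7.5]}, {"fingers": 58, "delta_pos": [-278, 153, 45], "angular": [0, 0, 9]}, {"fingers": 58, "delta_pos": [-325, 178, 53], "angular": [0, 0, 10.5]}, {"fingers": 58, "delta_pos": [-371, 204, 61], "angular": [0, 0, 12]}, {"fingers": 58, "delta_pos": [-417, 230, 68], "angular": [0, 0, 13.5]}, {"fingers": 58, "delta_pos": [-464, 255, 76], "angular": [0, 0, 14.5]}])

```text
clock: 1.2
tool_pos: [0.5302, -0.3124, 0.1555]
orientation: [-180.0, 0.0, 179.9]
force: [0.8, -0.6, 0.5]
opening: 0.0581
gripper_force: 0.0
```

Call:
apply_moves(deltas=[{"fingers": 58, "delta_pos": [0, 0, 0], "angular": [0, 0, 0]}, {"fingers": 58, "delta_pos": [0, 0, 0], "angular": [0, 0, 0]}, {"fingers": 58, "delta_pos": [0, 0, 0], "angular": [0, 0, 0]}])

```text
clock: 1.5
tool_pos: [0.5286, -0.3144, 0.1555]
orientation: [180.0, -0.0, 180.0]
force: [0.3, 0.0, -0.7]
opening: 0.0575
gripper_force: 0.0
```

```bash
python3 -c "
from h import *
go([.554,-.29,.042],180)
print(ctrl.get_obs()['joint_pos'].round(1),ctrl.get_obs()['orientation'].round(2))"
```

```text
at [ 0.5286 -0.3144  0.1555] d [-25.5  24.4 113.5] w [ 0. -0. -0.] t 1.5 F [ 0.3  0.  -0.7] open 57.5 grip 0.0
[-12.6  18.  -12.8   0.  -59.2 -77.4] [ 1.8000e+02 -3.0000e-02  1.7999e+02]
```

Call:
apply_moves(deltas=[{"fingers": 58, "delta_pos": [-25, 24, 10], "angular": [0, 0, 0]}, {"fingers": 58, "delta_pos": [-25.5, 24.5, 40], "angular": [0, 0, 0]}, {"fingers": 58, "delta_pos": [-25.5, 24.5, 70], "angular": [0, 0, 0]}, {"fingers": 58, "delta_pos": [-25.5, 24.5, 95], "angular": [0, 0, 0]}, {"fingers": 58, "delta_pos": [-25.5, 24.5, 112], "angular": [0, 0, 0]}, {"fingers": 58, "delta_pos": [-25.5, 24.5, 112], "angular": [0, 0, 0]}, {"fingers": 30, "delta_pos": [-25.5, 24.5, 112], "angular": [0, 0, 0]}, {"fingers": 30, "delta_pos": [-25.5, 24.5, 112], "angular": [0, 0, 0]}, {"fingers": 30, "delta_pos": [-25.5, 24.5, 112], "angular": [0, 0, 0]}, {"fingers": 30, "delta_pos": [-25.5, 24.5, 112], "angular": [0, 0, 0]}])

```text
clock: 2.5
tool_pos: [0.5552, -0.2899, 0.0448]
orientation: [-180.0, 0.1, 180.0]
force: [-0.4, -0.4, 3.3]
opening: 0.0356
gripper_force: 30.0
```

```bash
python3 - <<'E'
from h import *
go([.554,-.29,.042],-90)
s=ctrl.snapshot("side")[:,:,::-1]; cv2.imwrite("pics/s2.png",cv2.resize(s[170:300,320:480],(640,520),interpolation=cv2.INTER_CUBIC))
E
```

```text
at [ 0.5552 -0.2899  0.0448] d [ 1.2 -0.1  2.8] w [ -0.1   0.1 -90. ] t 2.5 F [-0.4 -0.4  3.3] open 35.6 grip 30.0
```

View pics/s2.png

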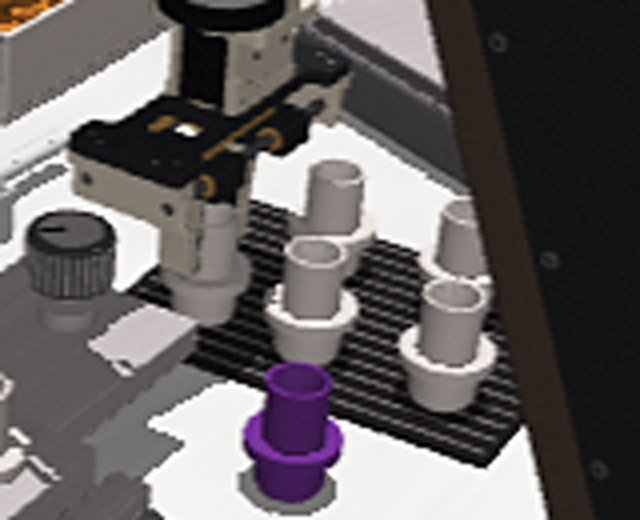

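The fingers hold spare A's neck. Next I turn 90° and grip again to centre it in x.

Call:
apply_moves(deltas=[{"fingers": 53, "delta_pos": [0, 0, 0], "angular": [0, 0, 0]}, {"fingers": 53, "delta_pos": [0, 0, 0], "angular": [0, 0, 0]}, {"fingers": 53, "delta_pos": [0, 0, 0], "angular": [0, 0, -8.5]}, {"fingers": 53, "delta_pos": [0, 0, 0], "angular": [0, 0, -17]}, {"fingers": 53, "delta_pos": [0, 0, 0], "angular": [0, 0, -25.5]}, {"fingers": 53, "delta_pos": [0, 0, 0], "angular": [0, 0, -34]}, {"fingers": 53, "delta_pos": [0, 0, 0], "angular": [0, 0, -42.5]}, {"fingers": 53, "delta_pos": [0, 0, 0], "angular": [0, 0, -51]}, {"fingers": 53, "delta_pos": [0, 0, 0], "angular": [0, 0, -59.5]}, {"fingers": 53, "delta_pos": [0, 0, 0], "angular": [0, 0, -68]}])

```text
clock: 3.55
tool_pos: [0.5543, -0.2895, 0.0434]
orientation: [180.0, 0.0, -111.7]
force: [-0.4, -0.7, -0.2]
opening: 0.0525
gripper_force: 0.0
```

Call:
apply_moves(deltas=[{"fingers": 53, "delta_pos": [0, 0, 0], "angular": [0, 0, -8]}, {"fingers": 53, "delta_pos": [0, 0, 0], "angular": [0, 0, -16]}, {"fingers": 53, "delta_pos": [0, 0, 0], "angular": [0, 0, -22]}, {"fingers": 53, "delta_pos": [0, 0, 0], "angular": [0, 0, -22]}, {"fingers": 30, "delta_pos": [0, 0, 0], "angular": [0, 0, -22]}, {"fingers": 30, "delta_pos": [0, 0, 0], "angular": [0, 0, -22]}, {"fingers": 30, "delta_pos": [0, 0, 0], "angular": [0, 0, -22]}, {"fingers": 30, "delta_pos": [0, 0, 0], "angular": [0, 0, -22]}])

```text
clock: 4.35
tool_pos: [0.5542, -0.2896, 0.0435]
orientation: [180.0, 0.0, -90.1]
force: [-1.0, -0.0, -0.9]
opening: 0.0356
gripper_force: 29.7
```

```bash
python3 -c "
from h import *
go([.5053,-.29,.19],-90);go([.5045,.0893,.19],-90)
print(ctrl.get_obs()['joint_pos'].round(1),ctrl.get_obs()['orientation'].round(2))"
```

```text
at [ 0.5542 -0.2896  0.0435] d [   0.5   49.  -146.5] w [ 0.   0.  -0.1] t 4.3 F [-1.  -0.  -0.9] open 35.6 grip 29.7
at [ 0.5542 -0.2896  0.0435] d [-378.8   50.2 -146.5] w [ 0.   0.  -0.1] t 4.3 F [-1.  -0.  -0.9] open 35.6 grip 29.7
[ -9.7  25.6 -18.   -0.  -46.4   9.7] [ 1.7997e+02  1.0000e-02 -9.0070e+01]
```

Call:
apply_moves(deltas=[{"fingers": 30, "delta_pos": [0, 0, -25], "angular": [0, 0, 0]}, {"fingers": 30, "delta_pos": [0, 0, -65], "angular": [0, 0, 0]}, {"fingers": 30, "delta_pos": [0, 0, -105], "angular": [0, 0, 0]}, {"fingers": 30, "delta_pos": [-10, 2, -140], "angular": [0, 0, 0]}, {"fingers": 30, "delta_pos": [-50, 8, -146], "angular": [0, 0, 0]}, {"fingers": 30, "delta_pos": [-95, 14, -146], "angular": [0, 0, 0]}, {"fingers": 30, "delta_pos": [-140, 20, -146], "angular": [0, 0, 0]}, {"fingers": 30, "delta_pos": [-185, 26, -146], "angular": [0, 0, 0]}, {"fingers": 30, "delta_pos": [-230, 32, -146], "angular": [0, 0, 0]}, {"fingers": 30, "delta_pos": [-270, 38, -146], "angular": [0, 0, 0]}])

```text
clock: 5.35
tool_pos: [0.516, -0.0177, 0.1896]
orientation: [-180.0, 0.0, -90.0]
force: [1.9, 0.4, -1.2]
opening: 0.0361
gripper_force: 29.7
```

```bash
python3 -c "
from h import *
go([.5045,.0893,.15],-90)"
```

```text
at [ 0.516  -0.0177  0.1896] d [-106.9   11.6   39.7] w [-0.  0. -0.] t 5.3 F [ 1.9  0.4 -1.2] open 36.1 grip 29.7
```

Call:
apply_moves(deltas=[{"fingers": 30, "delta_pos": [-40, 5, 0], "angular": [0, 0, 0]}, {"fingers": 30, "delta_pos": [-80, 9, 0], "angular": [0, 0, 0]}, {"fingers": 30, "delta_pos": [-107, 11.5, 0], "angular": [0, 0, 0]}, {"fingers": 30, "delta_pos": [-107, 11.5, 25], "angular": [0, 0, 0]}, {"fingers": 30, "delta_pos": [-107, 11.5, 45], "angular": [0, 0, 0]}, {"fingers": 30, "delta_pos": [-107, 11.5, 55], "angular": [0, 0, 0]}, {"fingers": 30, "delta_pos": [-107, 11.5, 55], "angular": [0, 0, 0]}])

```text
clock: 6.05
tool_pos: [0.5042, 0.0869, 0.1333]
orientation: [179.9, -0.1, -90.0]
force: [0.2, 0.2, -1.8]
opening: 0.0355
gripper_force: 29.7
```

```bash
python3 - <<'E'
from h import *
go([.5045,.0893,.1025],-90)
s=ctrl.snapshot("side")[:,:,::-1]; cv2.imwrite("pics/s3.png",cv2.resize(s[210:350,230:390],(640,560),interpolation=cv2.INTER_CUBIC))
E
```

```text
at [0.5042 0.0869 0.1333] d [-2.4 -0.3 30.8] w [ 0.1 -0.1 -0. ] t 6.0 F [ 0.2  0.2 -1.8] open 35.5 grip 29.7
```

View pics/s3.png

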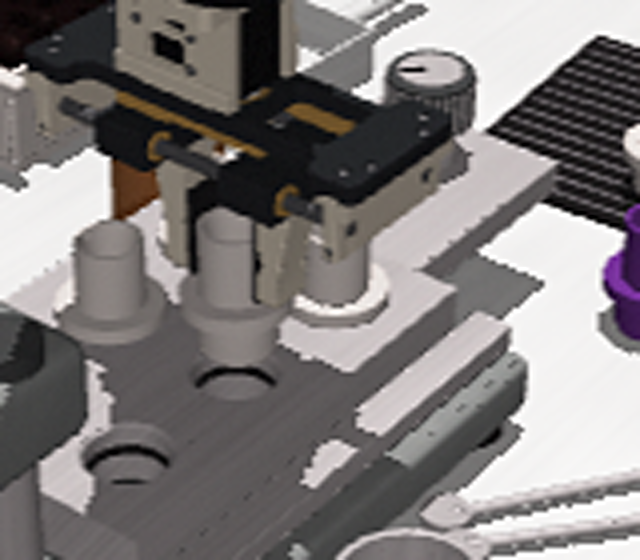

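The bush is held upright above bore 5 (bore at crop (235,380)). Now I insert it.

Call:
apply_moves(deltas=[{"fingers": 30, "delta_pos": [-2.4, -0.3, 0], "angular": [0, 0, 0]}, {"fingers": 30, "delta_pos": [-2.4, -0.3, 6], "angular": [0, 0, 0]}, {"fingers": 30, "delta_pos": [-2.4, -0.3, 12], "angular": [0, 0, 0]}, {"fingers": 30, "delta_pos": [-2.4, -0.3, 16], "angular": [0, 0, 0]}, {"fingers": 30, "delta_pos": [-2.4, -0.3, 20], "angular": [0, 0, 0]}, {"fingers": 30, "delta_pos": [-2.4, -0.3, 24], "angular": [0, 0, 0]}, {"fingers": 30, "delta_pos": [-2.4, -0.3, 27], "angular": [0, 0, 0]}, {"fingers": 30, "delta_pos": [-2.4, -0.3, 27], "angular": [0, 0, 0]}])

```text
clock: 6.9
tool_pos: [0.5044, 0.0893, 0.1067]
orientation: [179.9, -0.0, -90.0]
force: [-2.9, -0.9, -2.0]
opening: 0.0355
gripper_force: 30.0
```

```bash
python3 - <<'E'
from h import *
go([.5045,.0893,.0935],-90);print(ctrl.get_obs()["moment"])
E
```

```text
at [0.5044 0.0893 0.1067] d [-0.  -0.1 13.2] w [ 0.1 -0.  -0. ] t 6.9 F [-2.9 -0.9 -2. ] open 35.5 grip 30.0
[-0.39484411  1.15318236  0.01037717]
```

Call:
apply_moves(deltas=[{"fingers": 30, "delta_pos": [0, 0, 3], "angular": [0, 0, 0]}, {"fingers": 30, "delta_pos": [0, 0, 6], "angular": [0, 0, 0]}, {"fingers": 30, "delta_pos": [0, 0, 9], "angular": [0, 0, 0]}, {"fingers": 30, "delta_pos": [0, 0, 11], "angular": [0, 0, 0]}, {"fingers": 30, "delta_pos": [0, 0, 13], "angular": [0, 0, 0]}, {"fingers": 30, "delta_pos": [0, 0, 14.5], "angular": [0, 0, 0]}, {"fingers": 30, "delta_pos": [0, 0, 15.5], "angular": [0, 0, 0]}, {"fingers": 30, "delta_pos": [0, 0, 15.5], "angular": [0, 0, 0]}])

```text
clock: 7.7
tool_pos: [0.5046, 0.089, 0.0937]
orientation: [179.9, -0.1, -90.0]
force: [-11.6, -2.8, 21.7]
opening: 0.0356
gripper_force: 30.0
```

```bash
python3 - <<'E'
from h import *
go([.5045,.0893,.0935],-90);print(ctrl.get_obs()["moment"])
E
```

```text
at [0.5046 0.089  0.0937] d [-0.3  0.1  0.2] w [ 0.1 -0.1  0. ] t 7.7 F [-11.6  -2.8  21.7] open 35.6 grip 30.0
[-1.19116244  4.5951724  -0.06560846]
```

Call:
apply_moves(deltas=[{"fingers": 50, "delta_pos": [0, 0, -2], "angular": [0, 0, 0]}, {"fingers": 50, "delta_pos": [0, 0, -2], "angular": [0, 0, 0]}, {"fingers": 50, "delta_pos": [0, 0, -2], "angular": [0, 0, 0]}, {"fingers": 50, "delta_pos": [0, 0, -30], "angular": [0, 0, 0]}, {"fingers": 50, "delta_pos": [0, 0, -70], "angular": [0, 0, 0]}, {"fingers": 50, "delta_pos": [20, 0, -100], "angular": [0, 0, 0]}, {"fingers": 50, "delta_pos": [65, 0, -100], "angular": [0, 0, 0]}, {"fingers": 50, "delta_pos": [110, 2, -100], "angular": [0, 0, 0]}, {"fingers": 50, "delta_pos": [155, 5, -100], "angular": [0, 0, 0]}, {"fingers": 50, "delta_pos": [200, 10, -100], "angular": [0, 0, 0]}])

```text
clock: 8.7
tool_pos: [0.4956, -0.1117, 0.1922]
orientation: [-179.9, 0.0, -90.0]
force: [1.0, 0.1, 0.2]
opening: 0.0502
gripper_force: 0.0
```

```bash
python3 - <<'E'
from h import *
im=ctrl.snapshot("top")[:,:,::-1]; g=cv2.cvtColor(im,cv2.COLOR_BGR2GRAY)
s=ctrl.snapshot("side")[:,:,::-1]
cv2.imwrite("pics/c4.png",np.hstack([cv2.resize(s[220:340,235:365],(433,400),interpolation=cv2.INTER_CUBIC),cv2.resize(im[200:345,390:490],(276,400),interpolation=cv2.INTER_CUBIC)]))
for u,v in((418,278),(424,320),(461,259),(468,300)):
    w=18;c=cv2.resize(g[v-w:v+w,u-w:u+w],None,fx=6,fy=6,interpolation=cv2.INTER_CUBIC)
    h=cv2.HoughCircles(cv2.GaussianBlur(c,(7,7),2),cv2.HOUGH_GRADIENT,1,40,param1=120,param2=12,minRadius=68,maxRadius=90)[0][0]
    a,b=(h[0]+.5)/6-.5+u-w,(h[1]+.5)/6-.5+v-w; print(a,b,h[2]/6,onz("top",a,b,.038)[:2].round(4))
go([.4808,-.2915,.16],180)
E
```

```text
418.0 277.5 13.95 [ 0.4797 -0.2915]
423.5 319.5 14.3 [ 0.3917 -0.299 ]
461.66666 257.83334 14.716667 [ 0.5221 -0.3878]
467.5 301.5 13.616666 [ 0.4291 -0.3943]
at [ 0.4946 -0.1141  0.1918] d [177.5  13.   31.9] w [-0.  -0.  89.7] t 8.8 F [ 0.2 -0.8 -0.3] open 49.7 grip 0.0
```

View pics/c4.png

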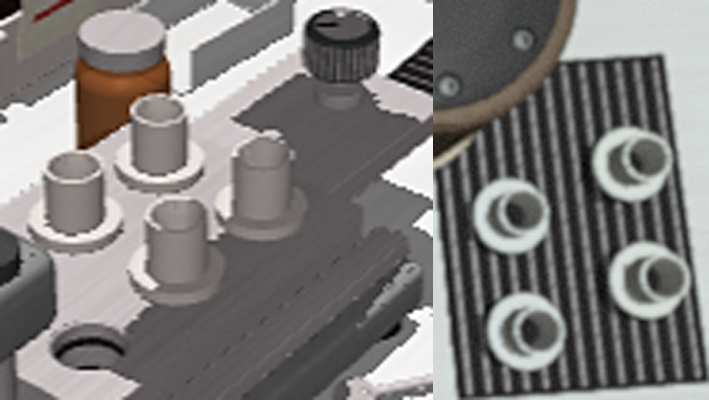

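Bush 5 looks seated and four spares remain where they were. Next is spare B at (.480,-.2915).

Call:
apply_moves(deltas=[{"fingers": 58, "delta_pos": [20, 1, 0], "angular": [0, 0, 8.5]}, {"fingers": 58, "delta_pos": [40, 3, 0], "angular": [0, 0, 17]}, {"fingers": 58, "delta_pos": [60, 4, 0], "angular": [0, 0, 25.5]}, {"fingers": 58, "delta_pos": [80, 5, 5], "angular": [0, 0, 34]}, {"fingers": 58, "delta_pos": [100, 7, 10], "angular": [0, 0, 42.5]}, {"fingers": 58, "delta_pos": [120, 8, 15], "angular": [0, 0, 51]}, {"fingers": 58, "delta_pos": [140, 10, 20], "angular": [0, 0, 59.5]}, {"fingers": 58, "delta_pos": [160, 12, 25], "angular": [0, 0, 68]}, {"fingers": 58, "delta_pos": [178, 13, 30], "angular": [0, 0, 76.5]}, {"fingers": 58, "delta_pos": [178, 13, 40], "angular": [0, 0, 85]}])

```text
clock: 9.8
tool_pos: [0.4831, -0.2898, 0.1519]
orientation: [-180.0, 0.1, -175.4]
force: [0.0, -0.6, -0.1]
opening: 0.0582
gripper_force: 0.0
```

```bash
python3 -c "
from h import *
go([.480,-.2915,.0435],180)"
```

```text
at [ 0.4831 -0.2898  0.1519] d [  3.3  -1.4 108.4] w [-0.   0.1  4.6] t 9.8 F [ 0.  -0.6 -0.1] open 58.2 grip 0.0
```

Call:
apply_moves(deltas=[{"fingers": 58, "delta_pos": [3.3, -1.4, 20], "angular": [0, 0, 4.6]}, {"fingers": 58, "delta_pos": [3.3, -1.4, 50], "angular": [0, 0, 4.6]}, {"fingers": 58, "delta_pos": [3.3, -1.4, 80], "angular": [0, 0, 4.6]}, {"fingers": 58, "delta_pos": [3.3, -1.4, 100], "angular": [0, 0, 4.6]}, {"fingers": 58, "delta_pos": [3.3, -1.4, 108.4], "angular": [0, 0, 4.6]}, {"fingers": 58, "delta_pos": [3.3, -1.4, 108.4], "angular": [0, 0, 4.6]}, {"fingers": 30, "delta_pos": [3.3, -1.4, 108.4], "angular": [0, 0, 4.6]}, {"fingers": 30, "delta_pos": [3.3, -1.4, 108.4], "angular": [0, 0, 4.6]}, {"fingers": 30, "delta_pos": [3.3, -1.4, 108.4], "angular": [0, 0, 4.6]}, {"fingers": 30, "delta_pos": [3.3, -1.4, 108.4], "angular": [0, 0, 4.6]}])

```text
clock: 10.8
tool_pos: [0.4798, -0.2901, 0.0446]
orientation: [-180.0, 0.1, -179.6]
force: [0.3, 0.3, 3.3]
opening: 0.0356
gripper_force: 29.9
```

Call:
apply_moves(deltas=[{"fingers": 53, "delta_pos": [0, 0, 0], "angular": [0, 0, 0]}, {"fingers": 53, "delta_pos": [0, 0, 0], "angular": [0, 0, 0]}, {"fingers": 53, "delta_pos": [0, 0, 0], "angular": [0, 0, -8.5]}, {"fingers": 53, "delta_pos": [0, 0, 0], "angular": [0, 0, -17]}, {"fingers": 53, "delta_pos": [0, 0, 0], "angular": [0, 0, -25.5]}, {"fingers": 53, "delta_pos": [0, 0, 0], "angular": [0, 0, -34]}, {"fingers": 53, "delta_pos": [0, 0, 0], "angular": [0, 0, -42.5]}, {"fingers": 53, "delta_pos": [0, 0, 0], "angular": [0, 0, -51]}, {"fingers": 53, "delta_pos": [0, 0, 0], "angular": [0, 0, -59.5]}, {"fingers": 53, "delta_pos": [0, 0, 0], "angular": [0, 0, -68]}])

```text
clock: 11.8
tool_pos: [0.479, -0.2899, 0.0436]
orientation: [180.0, -0.0, -111.3]
force: [0.5, -0.6, 0.2]
opening: 0.0534
gripper_force: 0.0
```

Call:
apply_moves(deltas=[{"fingers": 53, "delta_pos": [0, 0, 0], "angular": [0, 0, -8]}, {"fingers": 53, "delta_pos": [0, 0, 0], "angular": [0, 0, -16]}, {"fingers": 53, "delta_pos": [0, 0, 0], "angular": [0, 0, -22]}, {"fingers": 53, "delta_pos": [0, 0, 0], "angular": [0, 0, -22]}, {"fingers": 30, "delta_pos": [0, 0, 0], "angular": [0, 0, -22]}, {"fingers": 30, "delta_pos": [0, 0, 0], "angular": [0, 0, -22]}, {"fingers": 30, "delta_pos": [0, 0, 0], "angular": [0, 0, -22]}, {"fingers": 30, "delta_pos": [0, 0, 0], "angular": [0, 0, -22]}])

```text
clock: 12.6
tool_pos: [0.4791, -0.2899, 0.0437]
orientation: [180.0, 0.0, -89.7]
force: [0.2, -0.5, -0.3]
opening: 0.0352
gripper_force: 30.0
```

```bash
python3 -c "
from h import *
go([.5037,.1690,.195],-90)
s=ctrl.snapshot('side')[:,:,::-1]
from h import *
cv2.imwrite('pics/x.png',s)
for P in([.5045,.089,.124],[.5045,.009,.124],[.5845,.009,.124],[.5845,.089,.124]):print(proj('side',P).round(1))
"
```

```text
at [ 0.4791 -0.2899  0.0437] d [-458.7  -27.3 -151.3] w [0.  0.  0.3] t 12.6 F [ 0.2 -0.5 -0.3] open 35.2 grip 30.0
[288.4 284.7]
[313.7 266.6]
[282.9 253.2]
[257.  270.1]
```

Call:
apply_moves(deltas=[{"fingers": 30, "delta_pos": [0, 0, -25], "angular": [0, 0, 0]}, {"fingers": 30, "delta_pos": [0, 0, -65], "angular": [0, 0, 0]}, {"fingers": 30, "delta_pos": [0, 0, -105], "angular": [0, 0, 0]}, {"fingers": 30, "delta_pos": [-10, -1, -145], "angular": [0, 0, 0]}, {"fingers": 30, "delta_pos": [-50, -3, -151], "angular": [0, 0, 0]}, {"fingers": 30, "delta_pos": [-95, -6, -151], "angular": [0, 0, 0]}, {"fingers": 30, "delta_pos": [-140, -9, -151], "angular": [0, 0, 0]}, {"fingers": 30, "delta_pos": [-185, -12, -151], "angular": [0, 0, 0]}, {"fingers": 30, "delta_pos": [-230, -15, -151], "angular": [0, 0, 0]}, {"fingers": 30, "delta_pos": [-270, -18, -151], "angular": [0, 0, 0]}])

```text
clock: 13.65
tool_pos: [0.4949, -0.0178, 0.1948]
orientation: [-180.0, 0.0, -89.6]
force: [0.9, -0.1, -0.8]
opening: 0.0356
gripper_force: 30.0
```

Call:
apply_moves(deltas=[{"fingers": 30, "delta_pos": [-40, -2, 0], "angular": [0, 0, 0]}, {"fingers": 30, "delta_pos": [-80, -4, 0], "angular": [0, 0, 0]}, {"fingers": 30, "delta_pos": [-120, -6, 0], "angular": [0, 0, 0]}, {"fingers": 30, "delta_pos": [-155, -8, 0], "angular": [0, 0, 0]}, {"fingers": 30, "delta_pos": [-185, -9, 0], "angular": [0, 0, 0]}, {"fingers": 30, "delta_pos": [-185, -9, 0], "angular": [0, 0, 0]}])

```text
clock: 14.25
tool_pos: [0.5032, 0.1683, 0.1943]
orientation: [180.0, 0.0, -89.5]
force: [-0.4, -0.1, -1.4]
opening: 0.0352
gripper_force: 30.0
```

```bash
python3 -c "
from h import *
go([.5037,.1690,.135],-90)"
```

```text
at [0.5032 0.1683 0.1943] d [-0.6 -0.6 59.3] w [0.  0.  0.5] t 14.2 F [-0.4 -0.1 -1.4] open 35.2 grip 30.0
```

Call:
apply_moves(deltas=[{"fingers": 30, "delta_pos": [-0.7, -0.5, 30], "angular": [0, 0, 0.5]}, {"fingers": 30, "delta_pos": [-0.7, -0.5, 58], "angular": [0, 0, 0.5]}, {"fingers": 30, "delta_pos": [-0.7, -0.5, 65], "angular": [0, 0, 0.5]}, {"fingers": 30, "delta_pos": [-0.7, -0.5, 71], "angular": [0, 0, 0.5]}, {"fingers": 30, "delta_pos": [-0.7, -0.5, 76], "angular": [0, 0, 0.5]}, {"fingers": 30, "delta_pos": [-0.7, -0.5, 80], "angular": [0, 0, 0.5]}, {"fingers": 30, "delta_pos": [-0.7, -0.5, 84], "angular": [0, 0, 0.5]}, {"fingers": 30, "delta_pos": [-0.7, -0.5, 87], "angular": [0, 0, 0.5]}, {"fingers": 30, "delta_pos": [-0.7, -0.5, 87], "angular": [0, 0, 0.5]}])

```text
clock: 15.15
tool_pos: [0.5045, 0.168, 0.1103]
orientation: [-179.8, 0.2, -90.1]
force: [-2.6, 6.5, -3.9]
opening: 0.0355
gripper_force: 30.0
```

```bash
python3 -c "
from h import *
go([.5037,.1690,.0937],-90)"
```

```text
at [0.5045 0.168  0.1103] d [-1.   0.9 16.6] w [-0.2  0.2 -0.1] t 15.2 F [-2.6  6.5 -3.9] open 35.5 grip 30.0
```

Call:
apply_moves(deltas=[{"fingers": 30, "delta_pos": [-1, 0, 0], "angular": [0, 0, 0]}, {"fingers": 30, "delta_pos": [-1, 0, 0], "angular": [0, 0, 0]}, {"fingers": 30, "delta_pos": [-1, 0, 0], "angular": [0, 0, 0]}])

```text
clock: 15.45
tool_pos: [0.5042, 0.1683, 0.1089]
orientation: [-179.9, 0.1, -90.1]
force: [-3.4, 5.8, 2.3]
opening: 0.0355
gripper_force: 30.0
```

```bash
python3 - <<'E'
from h import *
go([.5037,.1690,.0937],-90)
s=ctrl.snapshot("side")[:,:,::-1]; cv2.imwrite("pics/s5.png",cv2.resize(s[220:360,210:370],(640,560),interpolation=cv2.INTER_CUBIC))
E
```

```text
at [0.5042 0.1683 0.1089] d [-0.7  0.5 15.2] w [-0.1  0.1 -0.1] t 15.4 F [-3.4  5.8  2.3] open 35.5 grip 30.0
```

View pics/s5.png

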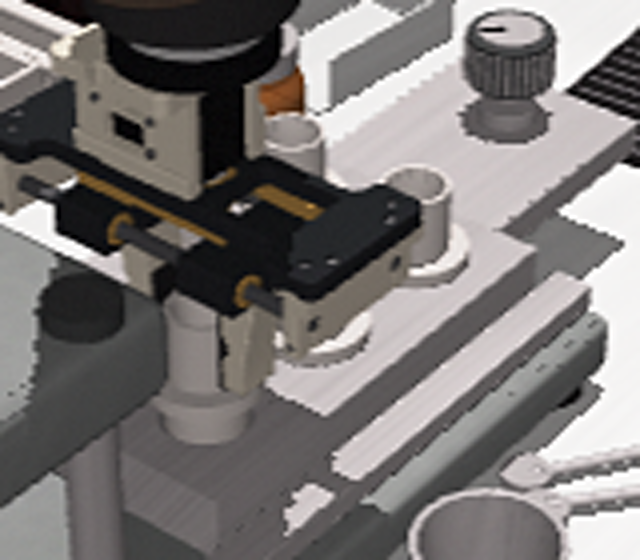

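The bush has entered bore 6 upright. I press it home while easing towards +y.

Call:
apply_moves(deltas=[{"fingers": 30, "delta_pos": [-1, 0.3, 3], "angular": [0, 0, 0]}, {"fingers": 30, "delta_pos": [-1, 0.3, 6], "angular": [0, 0, 0]}, {"fingers": 30, "delta_pos": [-1, 0.3, 9], "angular": [0, 0, 0]}, {"fingers": 30, "delta_pos": [-1, 0.3, 11], "angular": [0, 0, 0]}, {"fingers": 30, "delta_pos": [-1, 0.3, 13], "angular": [0, 0, 0]}, {"fingers": 30, "delta_pos": [-1, 0.3, 15], "angular": [0, 0, 0]}, {"fingers": 30, "delta_pos": [-1, 0.3, 16.5], "angular": [0, 0, 0]}, {"fingers": 30, "delta_pos": [-1, 0.3, 16.5], "angular": [0, 0, 0]}])

```text
clock: 16.3
tool_pos: [0.504, 0.1683, 0.0924]
orientation: [-179.9, 0.1, -90.1]
force: [-5.6, 1.9, 9.9]
opening: 0.0354
gripper_force: 30.0
```

```bash
python3 -c "
from h import *
go([.5037,.1690,.0937],-90)"
```

```text
at [0.504  0.1683 0.0924] d [-0.7  0.3 -1.3] w [-0.1  0.1 -0.1] t 16.3 F [-5.6  1.9  9.9] open 35.4 grip 30.0
```

Call:
apply_moves(deltas=[{"fingers": 30, "delta_pos": [0, 0, 1], "angular": [0, 0, 0]}, {"fingers": 30, "delta_pos": [0, 0, 2], "angular": [0, 0, 0]}, {"fingers": 30, "delta_pos": [0, 0, 2], "angular": [0, 0, 0]}])

```text
clock: 16.6
tool_pos: [0.504, 0.1683, 0.0923]
orientation: [-179.9, 0.1, -90.1]
force: [-12.3, 0.7, 28.8]
opening: 0.0356
gripper_force: 30.0
```

```bash
python3 -c "
from h import *
go([.5037,.1690,.0937],-90)"
```

```text
at [0.504  0.1683 0.0923] d [-0.7  0.3 -1.4] w [-0.1  0.1 -0.1] t 16.6 F [-12.3   0.7  28.8] open 35.6 grip 30.0
```

Hard stop at 29 N without further travel, so it is seated. I release and return.

Call:
apply_moves(deltas=[{"fingers": 50, "delta_pos": [0, 0, -2], "angular": [0, 0, 0]}, {"fingers": 50, "delta_pos": [0, 0, -2], "angular": [0, 0, 0]}, {"fingers": 50, "delta_pos": [0, 0, -2], "angular": [0, 0, 0]}, {"fingers": 50, "delta_pos": [0, 0, -30], "angular": [0, 0, 0]}, {"fingers": 50, "delta_pos": [0, 0, -70], "angular": [0, 0, 0]}, {"fingers": 50, "delta_pos": [20, 0, -100], "angular": [0, 0, 0]}, {"fingers": 50, "delta_pos": [65, 0, -100], "angular": [0, 0, 0]}, {"fingers": 50, "delta_pos": [110, 0, -100], "angular": [0, 0, 0]}, {"fingers": 50, "delta_pos": [155, 0, -100], "angular": [0, 0, 0]}, {"fingers": 50, "delta_pos": [200, 0, -100], "angular": [0, 0, 0]}])

```text
clock: 17.6
tool_pos: [0.5025, -0.0338, 0.189]
orientation: [180.0, -0.0, -90.1]
force: [1.2, -0.4, 0.1]
opening: 0.0497
gripper_force: 0.0
```

Call:
apply_moves(deltas=[{"fingers": 50, "delta_pos": [40, 0, 0], "angular": [0, 0, 8.5]}, {"fingers": 50, "delta_pos": [80, 0, 0], "angular": [0, 0, 17]}, {"fingers": 50, "delta_pos": [110, 0, 0], "angular": [0, 0, 25.5]}])

```text
clock: 17.9
tool_pos: [0.5021, -0.1443, 0.1887]
orientation: [180.0, -0.0, -116.0]
force: [0.3, -0.5, -0.2]
opening: 0.05
gripper_force: 0.0
```

```bash
python3 - <<'E'
from h import *
im=ctrl.snapshot("top")[:,:,::-1]; g=cv2.cvtColor(im,cv2.COLOR_BGR2GRAY)
s=ctrl.snapshot("side")[:,:,::-1]
cv2.imwrite("pics/c6.png",np.hstack([cv2.resize(s[220:340,235:365],(433,400),interpolation=cv2.INTER_CUBIC),cv2.resize(im[200:345,390:490],(276,400),interpolation=cv2.INTER_CUBIC)]))
for u,v in((424,320),(461,259),(468,300)):
    w=18;c=cv2.resize(g[v-w:v+w,u-w:u+w],None,fx=6,fy=6,interpolation=cv2.INTER_CUBIC)
    h=cv2.HoughCircles(cv2.GaussianBlur(c,(7,7),2),cv2.HOUGH_GRADIENT,1,40,param1=120,param2=12,minRadius=68,maxRadius=90)[0][0]
    a,b=(h[0]+.5)/6-.5+u-w,(h[1]+.5)/6-.5+v-w; print(a,b,h[2]/6,onz("top",a,b,.038)[:2].round(4))
go([.522,-.388,.16],180)
E
```

```text
423.33334 319.33334 14.349999 [ 0.3921 -0.2987]
461.83334 257.83334 14.533333 [ 0.5221 -0.3882]
467.66666 301.5 13.599999 [ 0.4291 -0.3946]
at [ 0.5021 -0.1451  0.1884] d [ 209.3 -124.8   28.5] w [ 0.  -0.1 63.9] t 18.0 F [ 0.8  0.5 -0.1] open 50.2 grip 0.0
```

View pics/c6.png

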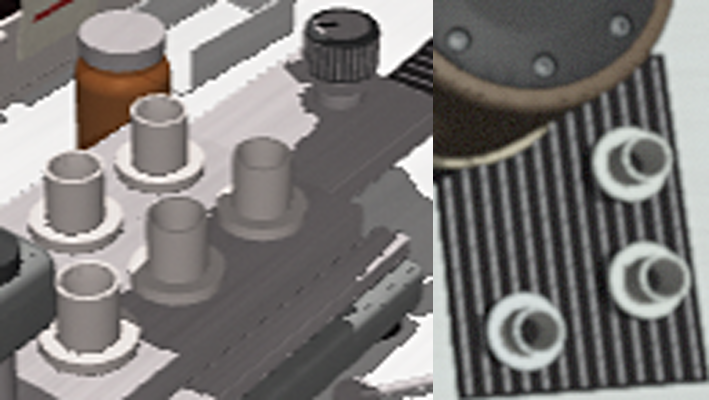

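Bores 5 and 6 are filled flush. Spare D is still at (.522,-.388).

Call:
apply_moves(deltas=[{"fingers": 58, "delta_pos": [26, -16, 3], "angular": [0, 0, 8]}, {"fingers": 58, "delta_pos": [52, -31, 6], "angular": [0, 0, 16]}, {"fingers": 58, "delta_pos": [78, -47, 9], "angular": [0, 0, 24]}, {"fingers": 58, "delta_pos": [104, -62, 12], "angular": [0, 0, 32]}, {"fingers": 58, "delta_pos": [130, -78, 16], "angular": [0, 0, 40]}, {"fingers": 58, "delta_pos": [157, -94, 20], "angular": [0, 0, 48]}, {"fingers": 58, "delta_pos": [183, -109, 24], "angular": [0, 0, 56]}, {"fingers": 58, "delta_pos": [209, -125, 28], "angular": [0, 0, 63.9]}, {"fingers": 58, "delta_pos": [209, -125, 28], "angular": [0, 0, 63.9]}])

```text
clock: 18.9
tool_pos: [0.5246, -0.3869, 0.1591]
orientation: [180.0, -0.1, -179.8]
force: [0.1, 0.5, -0.5]
opening: 0.0581
gripper_force: 0.0
```

```bash
python3 -c "
from h import *
go([.522,-.388,.0435],180)"
```

```text
at [ 0.5246 -0.3869  0.1591] d [  2.3  -1.1 115.6] w [ 0.  -0.1  0.2] t 18.9 F [ 0.1  0.5 -0.5] open 58.1 grip 0.0
```

Call:
apply_moves(deltas=[{"fingers": 58, "delta_pos": [2.3, -1.1, 25], "angular": [0, 0, 0]}, {"fingers": 58, "delta_pos": [2.3, -1.1, 55], "angular": [0, 0, 0]}, {"fingers": 58, "delta_pos": [2.3, -1.1, 85], "angular": [0, 0, 0]}, {"fingers": 58, "delta_pos": [2.3, -1.1, 107], "angular": [0, 0, 0]}, {"fingers": 58, "delta_pos": [2.3, -1.1, 115.6], "angular": [0, 0, 0]}, {"fingers": 58, "delta_pos": [2.3, -1.1, 115.6], "angular": [0, 0, 0]}, {"fingers": 30, "delta_pos": [2.3, -1.1, 115.6], "angular": [0, 0, 0]}, {"fingers": 30, "delta_pos": [2.3, -1.1, 115.6], "angular": [0, 0, 0]}, {"fingers": 30, "delta_pos": [2.3, -1.1, 115.6], "angular": [0, 0, 0]}, {"fingers": 30, "delta_pos": [2.3, -1.1, 115.6], "angular": [0, 0, 0]}])

```text
clock: 19.9
tool_pos: [0.5234, -0.3859, 0.0468]
orientation: [-180.0, 0.1, -179.5]
force: [0.2, 0.9, 2.5]
opening: 0.0353
gripper_force: 30.0
```

Call:
apply_moves(deltas=[{"fingers": 53, "delta_pos": [0, 0, 0], "angular": [0, 0, 0]}, {"fingers": 53, "delta_pos": [0, 0, 0], "angular": [0, 0, 0]}, {"fingers": 53, "delta_pos": [0, 0, 0], "angular": [0, 0, -8.5]}, {"fingers": 53, "delta_pos": [0, 0, 0], "angular": [0, 0, -17]}, {"fingers": 53, "delta_pos": [0, 0, 0], "angular": [0, 0, -25.5]}, {"fingers": 53, "delta_pos": [0, 0, 0], "angular": [0, 0, -34]}, {"fingers": 53, "delta_pos": [0, 0, 0], "angular": [0, 0, -42.5]}, {"fingers": 53, "delta_pos": [0, 0, 0], "angular": [0, 0, -51]}, {"fingers": 53, "delta_pos": [0, 0, 0], "angular": [0, 0, -59.5]}, {"fingers": 53, "delta_pos": [0, 0, 0], "angular": [0, 0, -68]}])

```text
clock: 20.9
tool_pos: [0.5226, -0.3856, 0.0454]
orientation: [180.0, 0.0, -111.2]
force: [-0.5, -0.7, 0.2]
opening: 0.0528
gripper_force: 0.0
```

Call:
apply_moves(deltas=[{"fingers": 53, "delta_pos": [0, 0, 0], "angular": [0, 0, -8]}, {"fingers": 53, "delta_pos": [0, 0, 0], "angular": [0, 0, -16]}, {"fingers": 53, "delta_pos": [0, 0, 0], "angular": [0, 0, -22]}, {"fingers": 53, "delta_pos": [0, 0, 0], "angular": [0, 0, -22]}, {"fingers": 30, "delta_pos": [0, 0, 0], "angular": [0, 0, -22]}, {"fingers": 30, "delta_pos": [0, 0, 0], "angular": [0, 0, -22]}, {"fingers": 30, "delta_pos": [0, 0, 0], "angular": [0, 0, -22]}, {"fingers": 30, "delta_pos": [0, 0, 0], "angular": [0, 0, -22]}])

```text
clock: 21.7
tool_pos: [0.5224, -0.3856, 0.0454]
orientation: [180.0, 0.0, -89.6]
force: [-0.8, -0.1, 0.3]
opening: 0.036
gripper_force: 29.6
```

```bash
python3 -c "
from h import *
go([.5842,.1690,.195],-90)"
```

```text
at [ 0.5224 -0.3856  0.0454] d [-554.1  -65.8 -149.4] w [0.  0.  0.4] t 21.7 F [-0.8 -0.1  0.3] open 36.0 grip 29.6
```

Call:
apply_moves(deltas=[{"fingers": 30, "delta_pos": [0, 0, -25], "angular": [0, 0, 0]}, {"fingers": 30, "delta_pos": [0, 0, -65], "angular": [0, 0, 0]}, {"fingers": 30, "delta_pos": [0, 0, -105], "angular": [0, 0, 0]}, {"fingers": 30, "delta_pos": [-10, -1, -145], "angular": [0, 0, 0]}, {"fingers": 30, "delta_pos": [-50, -5, -150], "angular": [0, 0, 0]}, {"fingers": 30, "delta_pos": [-95, -11, -150], "angular": [0, 0, 0]}, {"fingers": 30, "delta_pos": [-140, -16, -150], "angular": [0, 0, 0]}, {"fingers": 30, "delta_pos": [-185, -22, -150], "angular": [0, 0, 0]}, {"fingers": 30, "delta_pos": [-230, -27, -150], "angular": [0, 0, 0]}, {"fingers": 30, "delta_pos": [-275, -33, -150], "angular": [0, 0, 0]}])

```text
clock: 22.7
tool_pos: [0.5532, -0.1085, 0.1956]
orientation: [-180.0, 0.0, -89.6]
force: [1.2, 0.4, -1.0]
opening: 0.0357
gripper_force: 29.6
```

Call:
apply_moves(deltas=[{"fingers": 30, "delta_pos": [-42, -5, 0], "angular": [0, 0, 0.3]}, {"fingers": 30, "delta_pos": [-87, -10, 0], "angular": [0, 0, 0.3]}, {"fingers": 30, "delta_pos": [-132, -16, 0], "angular": [0, 0, 0.3]}, {"fingers": 30, "delta_pos": [-177, -21, 0], "angular": [0, 0, 0.3]}, {"fingers": 30, "delta_pos": [-220, -26, 0], "angular": [0, 0, 0.3]}, {"fingers": 30, "delta_pos": [-255, -30, 0], "angular": [0, 0, 0.3]}, {"fingers": 30, "delta_pos": [-279, -33, 0], "angular": [0, 0, 0.3]}, {"fingers": 30, "delta_pos": [-279, -33, 0], "angular": [0, 0, 0.3]}])

```text
clock: 23.5
tool_pos: [0.5842, 0.1719, 0.195]
orientation: [180.0, 0.0, -89.7]
force: [-0.6, -0.2, -1.2]
opening: 0.0358
gripper_force: 29.6
```

```bash
python3 -c "
from h import *
go([.5842,.1690,.11],-90)"
```

```text
at [0.5842 0.1719 0.195 ] d [ 3.  0. 85.] w [0.  0.  0.3] t 23.5 F [-0.6 -0.2 -1.2] open 35.8 grip 29.6
```

Call:
apply_moves(deltas=[{"fingers": 30, "delta_pos": [3, 0, 25], "angular": [0, 0, 0.3]}, {"fingers": 30, "delta_pos": [3, 0, 50], "angular": [0, 0, 0.3]}, {"fingers": 30, "delta_pos": [3, 0, 58], "angular": [0, 0, 0.3]}, {"fingers": 30, "delta_pos": [3, 0, 66], "angular": [0, 0, 0.3]}, {"fingers": 30, "delta_pos": [3, 0, 72], "angular": [0, 0, 0.3]}, {"fingers": 30, "delta_pos": [3, 0, 77], "angular": [0, 0, 0.3]}, {"fingers": 30, "delta_pos": [3, 0, 81], "angular": [0, 0, 0.3]}, {"fingers": 30, "delta_pos": [3, 0, 85], "angular": [0, 0, 0.3]}, {"fingers": 30, "delta_pos": [3, 0, 85], "angular": [0, 0, 0.3]}, {"fingers": 30, "delta_pos": [3, 0, 85], "angular": [0, 0, 0.3]}])

```text
clock: 24.5
tool_pos: [0.5848, 0.1667, 0.1113]
orientation: [-179.9, 0.1, -90.1]
force: [0.7, 4.2, 1.8]
opening: 0.0359
gripper_force: 29.7
```

```bash
python3 -c "
from h import *
go([.5842,.1690,.0954],-90)"
```

```text
at [0.5848 0.1667 0.1113] d [-2.3  0.7 15.9] w [-0.1  0.1 -0.1] t 24.5 F [0.7 4.2 1.8] open 35.9 grip 29.7
```

Call:
apply_moves(deltas=[{"fingers": 30, "delta_pos": [-1, 0.2, 0], "angular": [0, 0, 0]}, {"fingers": 30, "delta_pos": [-1.8, 0.2, 0], "angular": [0, 0, 0]}, {"fingers": 30, "delta_pos": [-1.8, 0.2, 3], "angular": [0, 0, 0]}, {"fingers": 30, "delta_pos": [-1.8, 0.2, 6], "angular": [0, 0, 0]}, {"fingers": 30, "delta_pos": [-1.8, 0.2, 9], "angular": [0, 0, 0]}, {"fingers": 30, "delta_pos": [-1.8, 0.2, 11.5], "angular": [0, 0, 0]}, {"fingers": 30, "delta_pos": [-1.8, 0.2, 14], "angular": [0, 0, 0]}, {"fingers": 30, "delta_pos": [-1.8, 0.2, 16.5], "angular": [0, 0, 0]}, {"fingers": 30, "delta_pos": [-1.8, 0.2, 18.5], "angular": [0, 0, 0]}, {"fingers": 30, "delta_pos": [-1.8, 0.2, 18.5], "angular": [0, 0, 0]}])

```text
clock: 25.5
tool_pos: [0.584, 0.1684, 0.094]
orientation: [-179.9, 0.1, -90.1]
force: [-6.1, 5.5, 17.9]
opening: 0.0354
gripper_force: 30.0
```

```bash
python3 -c "
from h import *
go([.5842,.1690,.0954],-90)"
```

```text
at [0.584  0.1684 0.094 ] d [-0.6 -0.2 -1.4] w [-0.1  0.1 -0.1] t 25.5 F [-6.1  5.5 17.9] open 35.4 grip 30.0
```

Same final offset as the last bush (−1.4 mm). One more millimetre or so of press to confirm the stop.

Call:
apply_moves(deltas=[{"fingers": 30, "delta_pos": [0, 0, 1], "angular": [0, 0, 0]}, {"fingers": 30, "delta_pos": [0, 0, 1.5], "angular": [0, 0, 0]}, {"fingers": 30, "delta_pos": [0, 0, 1.5], "angular": [0, 0, 0]}])

```text
clock: 25.8
tool_pos: [0.5839, 0.1685, 0.0939]
orientation: [-179.9, 0.1, -90.0]
force: [-12.1, 5.3, 27.4]
opening: 0.0357
gripper_force: 30.0
```

Call:
apply_moves(deltas=[{"fingers": 50, "delta_pos": [0, 0, -3], "angular": [0, 0, 0]}, {"fingers": 50, "delta_pos": [0, 0, -3], "angular": [0, 0, 0]}, {"fingers": 50, "delta_pos": [0, 0, -3], "angular": [0, 0, 0]}, {"fingers": 50, "delta_pos": [0, 0, -30], "angular": [0, 0, 0]}, {"fingers": 50, "delta_pos": [0, 0, -70], "angular": [0, 0, 0]}, {"fingers": 50, "delta_pos": [20, 0, -100], "angular": [0, 0, 0]}, {"fingers": 50, "delta_pos": [65, 0, -100], "angular": [0, 0, 0]}, {"fingers": 50, "delta_pos": [110, 0, -100], "angular": [0, 0, 0]}, {"fingers": 50, "delta_pos": [155, 0, -100], "angular": [0, 0, 0]}, {"fingers": 50, "delta_pos": [200, 0, -100], "angular": [0, 0, 0]}])

```text
clock: 26.8
tool_pos: [0.5826, -0.0342, 0.1898]
orientation: [179.9, -0.0, -90.1]
force: [0.9, -0.2, 0.4]
opening: 0.0498
gripper_force: 0.0
```

Call:
apply_moves(deltas=[{"fingers": 64, "delta_pos": [40, 0, 0], "angular": [0, 0, 0]}, {"fingers": 64, "delta_pos": [80, 0, 0], "angular": [0, 0, 0]}, {"fingers": 64, "delta_pos": [120, 10, 0], "angular": [0, 0, 0]}, {"fingers": 64, "delta_pos": [160, 20, 0], "angular": [0, 0, 0]}, {"fingers": 64, "delta_pos": [200, 40, 0], "angular": [0, 0, 0]}, {"fingers": 64, "delta_pos": [200, 40, 0], "angular": [0, 0, 0]}])

```text
clock: 27.4
tool_pos: [0.54, -0.236, 0.1894]
orientation: [179.8, 0.0, -90.4]
force: [0.4, 0.1, -0.8]
opening: 0.0639
gripper_force: 0.0
```

```bash
python3 - <<'E'
from h import *
im=ctrl.snapshot("top")[:,:,::-1]; g=cv2.cvtColor(im,cv2.COLOR_BGR2GRAY)
s=ctrl.snapshot("side")[:,:,::-1]
cv2.imwrite("pics/c7.png",np.hstack([cv2.resize(s[220:340,235:365],(433,400),interpolation=cv2.INTER_CUBIC),cv2.resize(im[200:290,310:380],(311,400),interpolation=cv2.INTER_CUBIC)]))
cv2.imwrite("pics/t7raw.png",im)
for P in([.5845,.169,.124],[.5045,.169,.124],[.5045,.089,.124],[.5845,.089,.124]):print(proj('side',P).round(1))
go([.545,-.13,.2],-90)
E
```

```text
[228.7 288.6]
[260.6 304.5]
[288.4 284.7]
[257.  270.1]
at [ 0.5419 -0.2334  0.1897] d [-103.4   -2.6  -10.3] w [ 0.1  0.  -0.3] t 27.5 F [ 0.2 -0.3  0.2] open 64.4 grip 0.0
```

View pics/c7.png

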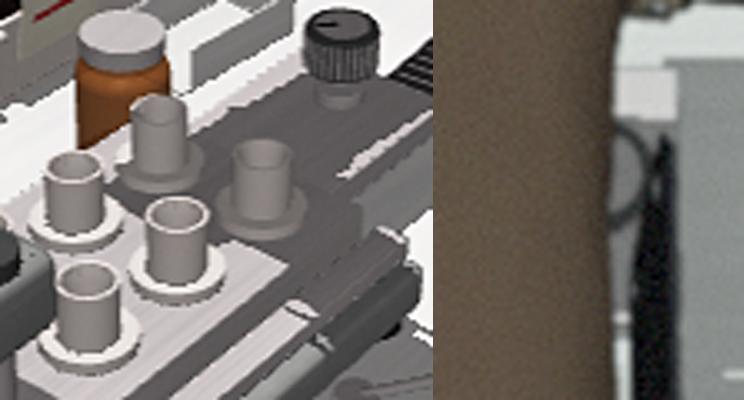

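Five bushes are visible flush, and bore 3's bush stopped hard at 27 N. It is outside this crop, so I'll check it later. Next comes the lock screw at about (.544,-.130), gripped with the fingers closing along y (yaw 0).

Call:
apply_moves(deltas=[{"fingers": 68, "delta_pos": [-12, 0, 0], "angular": [0, 0, -8.5]}, {"fingers": 68, "delta_pos": [-24, 0, 0], "angular": [0, 0, -17]}, {"fingers": 68, "delta_pos": [-36, 0, 0], "angular": [0, 0, -25.5]}, {"fingers": 68, "delta_pos": [-48, -1, 0], "angular": [0, 0, -34]}, {"fingers": 68, "delta_pos": [-60, -1, 0], "angular": [0, 0, -42.5]}, {"fingers": 68, "delta_pos": [-72, -1, 0], "angular": [0, 0, -51]}, {"fingers": 68, "delta_pos": [-84, -1, 0], "angular": [0, 0, -59.5]}, {"fingers": 68, "delta_pos": [-94, -2, 0], "angular": [0, 0, -68]}, {"fingers": 68, "delta_pos": [-103, -2, 0], "angular": [0, 0, -76.5]}, {"fingers": 68, "delta_pos": [-103, -2, 0], "angular": [0, 0, -85]}])

```text
clock: 28.5
tool_pos: [0.5455, -0.1272, 0.1902]
orientation: [-180.0, 0.0, -4.6]
force: [0.3, 0.0, -0.5]
opening: 0.068
gripper_force: 0.0
```

```bash
python3 -c "
from h import *
go([.544,-.1305,.10],0)
print(ctrl.get_obs()['joint_pos'].round(1))"
```

```text
at [ 0.5455 -0.1272  0.1902] d [-1.1  3.4 90.2] w [-0.   0.  -4.6] t 28.5 F [ 0.3  0.  -0.5] open 68.0 grip 0.0
[  6.9  11.4 -17.   -0.  -61.7  78.5]
```

Call:
apply_moves(deltas=[{"fingers": 68, "delta_pos": [-1, 3.4, 10], "angular": [0, 0, -4.6]}, {"fingers": 68, "delta_pos": [-1, 3.4, 35], "angular": [0, 0, -4.6]}, {"fingers": 68, "delta_pos": [-1, 3.4, 60], "angular": [0, 0, -4.6]}, {"fingers": 68, "delta_pos": [-1, 3.4, 80], "angular": [0, 0, -4.6]}, {"fingers": 68, "delta_pos": [-1, 3.4, 90], "angular": [0, 0, -4.6]}, {"fingers": 68, "delta_pos": [-1, 3.4, 90], "angular": [0, 0, -4.6]}, {"fingers": 40, "delta_pos": [-1, 3.4, 90], "angular": [0, 0, -4.6]}, {"fingers": 40, "delta_pos": [-1, 3.4, 90], "angular": [0, 0, -4.6]}, {"fingers": 40, "delta_pos": [-1, 3.4, 90], "angular": [0, 0, -4.6]}, {"fingers": 40, "delta_pos": [-1, 3.4, 90], "angular": [0, 0, -4.6]}])

```text
clock: 29.5
tool_pos: [0.5447, -0.1316, 0.1017]
orientation: [-179.9, -0.1, -0.5]
force: [-0.1, 6.3, 2.8]
opening: 0.0497
gripper_force: 30.0
```

```bash
python3 - <<'E'
from h import *
go([.544,.1595,.10],0)
s=ctrl.snapshot("side")[:,:,::-1]; cv2.imwrite("pics/s8.png",cv2.resize(s[190:350,200:400],(700,560),interpolation=cv2.INTER_CUBIC))
E
```

```text
at [ 0.5447 -0.1316  0.1017] d [  -3.4 -291.     2.1] w [-0.1 -0.1 -0.5] t 29.5 F [-0.1  6.3  2.8] open 49.7 grip 30.0
```

View pics/s8.png

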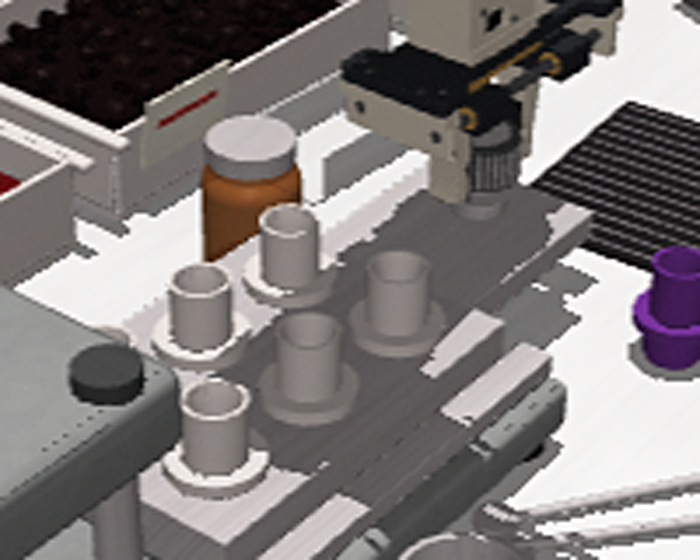

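The screw head is gripped and bush 3's rim, visible at (108,332), sits where a seated one should. Now I slide the plate home.

Call:
apply_moves(deltas=[{"fingers": 40, "delta_pos": [0, -8, 0], "angular": [0, 0, 0]}, {"fingers": 40, "delta_pos": [0, -20, 0], "angular": [0, 0, 0]}, {"fingers": 40, "delta_pos": [0, -35, 0], "angular": [0, 0, 0]}, {"fingers": 40, "delta_pos": [0, -50, 0], "angular": [0, 0, 0]}, {"fingers": 40, "delta_pos": [0, -65, 0], "angular": [0, 0, 0]}, {"fingers": 40, "delta_pos": [0, -80, 0], "angular": [0, 0, 0]}, {"fingers": 40, "delta_pos": [0, -95, 0], "angular": [0, 0, 0]}, {"fingers": 40, "delta_pos": [0, -110, 0], "angular": [0, 0, 0]}, {"fingers": 40, "delta_pos": [0, -125, 0], "angular": [0, 0, 0]}, {"fingers": 40, "delta_pos": [0, -140, 0], "angular": [0, 0, 0]}])

```text
clock: 30.55
tool_pos: [0.5439, 0.0061, 0.1016]
orientation: [179.8, 0.1, -0.5]
force: [-4.8, -9.0, 7.5]
opening: 0.0492
gripper_force: 30.0
```

```bash
python3 -c "
from h import *
go([.544,.1595,.10],0)"
```

```text
at [0.5439 0.0061 0.1016] d [  -1.4 -153.4    1.2] w [ 0.2  0.1 -0.5] t 30.6 F [-4.8 -9.   7.5] open 49.2 grip 30.0
```

Call:
apply_moves(deltas=[{"fingers": 40, "delta_pos": [0, -15, 0], "angular": [0, 0, 0]}, {"fingers": 40, "delta_pos": [0, -30, 0], "angular": [0, 0, 0]}, {"fingers": 40, "delta_pos": [0, -45, 0], "angular": [0, 0, 0]}, {"fingers": 40, "delta_pos": [0, -60, 0], "angular": [0, 0, 0]}, {"fingers": 40, "delta_pos": [0, -75, 0], "angular": [0, 0, 0]}, {"fingers": 40, "delta_pos": [0, -90, 0], "angular": [0, 0, 0]}, {"fingers": 40, "delta_pos": [0, -105, 0], "angular": [0, 0, 0]}, {"fingers": 40, "delta_pos": [0, -118, 0], "angular": [0, 0, 0]}, {"fingers": 40, "delta_pos": [0, -130, 0], "angular": [0, 0, 0]}, {"fingers": 40, "delta_pos": [0, -140, 0], "angular": [0, 0, 0]}])

```text
clock: 31.55
tool_pos: [0.5432, 0.1454, 0.1014]
orientation: [179.8, 0.3, -0.5]
force: [-12.9, -8.3, 13.9]
opening: 0.0496
gripper_force: 30.0
```

```bash
python3 -c "
from h import *
go([.544,.1595,.10],0)"
```

```text
at [0.5432 0.1454 0.1014] d [  0.6 -14.2   1.4] w [ 0.2  0.3 -0.5] t 31.6 F [-12.9  -8.3  13.9] open 49.6 grip 30.0
```

Call:
apply_moves(deltas=[{"fingers": 40, "delta_pos": [-1, -6, -1], "angular": [0, 0, 0]}, {"fingers": 40, "delta_pos": [-1.5, -10, -1], "angular": [0, 0, 0]}, {"fingers": 40, "delta_pos": [-1.5, -13, -1], "angular": [0, 0, 0]}, {"fingers": 40, "delta_pos": [-1.5, -15, -1], "angular": [0, 0, 0]}, {"fingers": 40, "delta_pos": [-1.5, -16, -1], "angular": [0, 0, 0]}, {"fingers": 40, "delta_pos": [-1.5, -16, -1], "angular": [0, 0, 0]}])

```text
clock: 32.15
tool_pos: [0.5429, 0.1589, 0.1017]
orientation: [179.6, 0.3, -0.6]
force: [-1.5, -18.1, 5.3]
opening: 0.0492
gripper_force: 30.0
```

```bash
python3 -c "
from h import *
go([.544,.1595,.10],0);print(ctrl.get_obs()['joint_pos'].round(1))"
```

```text
at [0.5429 0.1589 0.1017] d [ 1.1 -0.6  1.6] w [ 0.4  0.3 -0.6] t 32.1 F [ -1.5 -18.1   5.3] open 49.2 grip 30.0
[ 36.2  17.1 -22.4   0.2 -51.   53.1]
```

Call:
apply_moves(deltas=[{"fingers": 40, "delta_pos": [0, -1, 0], "angular": [0, 0, 0]}, {"fingers": 40, "delta_pos": [0, -2, 0], "angular": [0, 0, 0]}, {"fingers": 40, "delta_pos": [0, -2, 0], "angular": [0, 0, 0]}, {"fingers": 40, "delta_pos": [0, -2, 0], "angular": [0, 0, 0]}])

```text
clock: 32.55
tool_pos: [0.5428, 0.1591, 0.1016]
orientation: [179.5, 0.3, -0.6]
force: [0.7, -24.8, 6.2]
opening: 0.0494
gripper_force: 30.0
```

The plate is at its stop (0.2907 m travelled, force rising without motion). Now I turn the screw clockwise.

Call:
apply_moves(deltas=[{"fingers": 40, "delta_pos": [0, 2, 0], "angular": [0, 0, 5]}, {"fingers": 40, "delta_pos": [0, 3, 0.2], "angular": [0, 0, 13]}, {"fingers": 40, "delta_pos": [0, 3, 0.3], "angular": [0, 0, 21]}, {"fingers": 40, "delta_pos": [0, 3, 0.4], "angular": [0, 0, 29]}, {"fingers": 40, "delta_pos": [0, 3, 0.5], "angular": [0, 0, 37]}, {"fingers": 40, "delta_pos": [0, 3, 0.6], "angular": [0, 0, 45]}, {"fingers": 40, "delta_pos": [0, 3, 0.7], "angular": [0, 0, 53]}, {"fingers": 40, "delta_pos": [0, 3, 0.8], "angular": [0, 0, 61]}, {"fingers": 40, "delta_pos": [0, 3, 0.9], "angular": [0, 0, 69]}, {"fingers": 40, "delta_pos": [0, 3, 1], "angular": [0, 0, 77]}])

```text
clock: 33.55
tool_pos: [0.5432, 0.1592, 0.1008]
orientation: [179.7, -0.2, -77.9]
force: [-4.0, -10.6, 4.6]
opening: 0.0492
gripper_force: 30.0
```

```bash
python3 -c "
from h import *
go([.5429,.159,.10],-180);print(ctrl.get_obs()['joint_pos'].round(1),ctrl.get_obs()['moment'])"
```

```text
at [0.5432 0.1592 0.1008] d [0.2 0.3 0.8] w [  0.   -0.4 102.1] t 33.5 F [ -4.  -10.6   4.6] open 49.2 grip 30.0
[ 36.2  17.1 -22.5   0.1 -50.8 -24.2] [-4.05520331  1.34969634  0.18763546]
```

Call:
apply_moves(deltas=[{"fingers": 40, "delta_pos": [0, 0, 0.1], "angular": [0, 0, 8]}, {"fingers": 40, "delta_pos": [0, 0, 0.2], "angular": [0, 0, 16]}, {"fingers": 40, "delta_pos": [0, 0, 0.3], "angular": [0, 0, 24]}, {"fingers": 40, "delta_pos": [0, 0, 0.4], "angular": [0, 0, 32]}, {"fingers": 40, "delta_pos": [0, 0, 0.5], "angular": [0, 0, 40]}, {"fingers": 40, "delta_pos": [0, 0, 0.6], "angular": [0, 0, 48]}, {"fingers": 40, "delta_pos": [0, 0, 0.7], "angular": [0, 0, 56]}, {"fingers": 40, "delta_pos": [0, 0, 0.8], "angular": [0, 0, 64]}, {"fingers": 40, "delta_pos": [0, 0, 0.9], "angular": [0, 0, 72]}, {"fingers": 40, "delta_pos": [0, 0, 1], "angular": [0, 0, 80]}])

```text
clock: 34.55
tool_pos: [0.5436, 0.1591, 0.0999]
orientation: [-179.8, -0.3, -157.9]
force: [-1.6, -13.4, 4.0]
opening: 0.0496
gripper_force: 30.0
```

Call:
apply_moves(deltas=[{"fingers": 40, "delta_pos": [0, 0, 0.1], "angular": [0, 0, 8]}, {"fingers": 40, "delta_pos": [0, 0, 0.2], "angular": [0, 0, 16]}, {"fingers": 40, "delta_pos": [0, 0, 0.3], "angular": [0, 0, 24]}, {"fingers": 40, "delta_pos": [0, 0, 0.4], "angular": [0, 0, 32]}, {"fingers": 40, "delta_pos": [0, 0, 0.5], "angular": [0, 0, 40]}, {"fingers": 40, "delta_pos": [0, 0, 0.6], "angular": [0, 0, 48]}, {"fingers": 40, "delta_pos": [0, 0, 0.7], "angular": [0, 0, 56]}, {"fingers": 40, "delta_pos": [0, 0, 0.7], "angular": [0, 0, 56]}, {"fingers": 40, "delta_pos": [0, 0, 0.7], "angular": [0, 0, 56]}])

```text
clock: 35.45
tool_pos: [0.5436, 0.1588, 0.0993]
orientation: [-179.7, -0.0, 146.4]
force: [-1.3, -14.0, 5.0]
opening: 0.0497
gripper_force: 30.0
```

```bash
python3 -c "
from h import *
go([.5429,.159,.10],-180);print(ctrl.get_obs()['joint_pos'].round(1),ctrl.get_obs()['moment'])"
```

```text
at [0.5436 0.1588 0.0993] d [ 0.7 -0.2 -0.7] w [ -0.3  -0.1 -33.6] t 35.5 F [ -1.3 -14.    5. ] open 49.7 grip 30.0
[  36.2   17.2  -22.6    0.2  -50.6 -159.9] [-5.10328971  0.49874788 -0.09646087]
```

Call:
apply_moves(deltas=[{"fingers": 64, "delta_pos": [0, 0, 0], "angular": [0, 0, 0]}, {"fingers": 64, "delta_pos": [0, 0, 0], "angular": [0, 0, 0]}, {"fingers": 64, "delta_pos": [0, 0, 0], "angular": [0, 0, -8.5]}, {"fingers": 64, "delta_pos": [0, 0, 0], "angular": [0, 0, -17]}, {"fingers": 64, "delta_pos": [0, 0, 0], "angular": [0, 0, -25.5]}, {"fingers": 64, "delta_pos": [0, 0, 0], "angular": [0, 0, -34]}, {"fingers": 64, "delta_pos": [0, 0, 0], "angular": [0, 0, -42.5]}, {"fingers": 64, "delta_pos": [0, 0, 0], "angular": [0, 0, -51]}, {"fingers": 64, "delta_pos": [0, 0, 0], "angular": [0, 0, -59.5]}, {"fingers": 64, "delta_pos": [0, 0, 0], "angular": [0, 0, -68]}])

```text
clock: 36.45
tool_pos: [0.5455, 0.163, 0.0994]
orientation: [180.0, 0.1, -145.2]
force: [-0.6, -0.2, -0.2]
opening: 0.0641
gripper_force: 0.0
```

Call:
apply_moves(deltas=[{"fingers": 64, "delta_pos": [0, 0, 0], "angular": [0, 0, -8.5]}, {"fingers": 64, "delta_pos": [0, 0, 0], "angular": [0, 0, -17]}, {"fingers": 64, "delta_pos": [0, 0, 0], "angular": [0, 0, -25.5]}, {"fingers": 64, "delta_pos": [0, 0, 0], "angular": [0, 0, -34]}, {"fingers": 64, "delta_pos": [0, 0, 0], "angular": [0, 0, -42.5]}, {"fingers": 64, "delta_pos": [0, 0, 0], "angular": [0, 0, -51]}, {"fingers": 64, "delta_pos": [0, 0, 0], "angular": [0, 0, -59.5]}, {"fingers": 64, "delta_pos": [0, 0, 0], "angular": [0, 0, -68]}, {"fingers": 64, "delta_pos": [0, 0, 0], "angular": [0, 0, -76.5]}, {"fingers": 64, "delta_pos": [0, 0, 0], "angular": [0, 0, -85]}])

```text
clock: 37.45
tool_pos: [0.5455, 0.1631, 0.0994]
orientation: [-179.9, 0.0, -60.2]
force: [1.1, -0.4, 0.7]
opening: 0.0637
gripper_force: 0.0
```

Call:
apply_moves(deltas=[{"fingers": 64, "delta_pos": [0, 0, 0], "angular": [0, 0, -8.5]}, {"fingers": 64, "delta_pos": [0, 0, 0], "angular": [0, 0, -17]}, {"fingers": 64, "delta_pos": [0, 0, 0], "angular": [0, 0, -25.5]}, {"fingers": 64, "delta_pos": [0, 0, 0], "angular": [0, 0, -34]}, {"fingers": 64, "delta_pos": [0, 0, 0], "angular": [0, 0, -42.5]}, {"fingers": 64, "delta_pos": [0, 0, 0], "angular": [0, 0, -51]}, {"fingers": 64, "delta_pos": [0, 0, 0], "angular": [0, 0, -59.5]}, {"fingers": 64, "delta_pos": [0, 0, 0], "angular": [0, 0, -68]}, {"fingers": 64, "delta_pos": [0, 0, 0], "angular": [0, 0, -76.5]}, {"fingers": 64, "delta_pos": [0, 0, 0], "angular": [0, 0, -85]}])

```text
clock: 38.45
tool_pos: [0.5455, 0.1631, 0.0994]
orientation: [-180.0, -0.1, 24.8]
force: [0.7, -0.5, -0.9]
opening: 0.0641
gripper_force: 0.0
```

Call:
apply_moves(deltas=[{"fingers": 64, "delta_pos": [0, 0, 0], "angular": [0, 0, -8.5]}, {"fingers": 64, "delta_pos": [0, 0, 0], "angular": [0, 0, -17]}, {"fingers": 64, "delta_pos": [0, 0, 0], "angular": [0, 0, -25.5]}, {"fingers": 64, "delta_pos": [0, 0, 0], "angular": [0, 0, -34]}, {"fingers": 64, "delta_pos": [0, 0, 0], "angular": [0, 0, -42.5]}, {"fingers": 64, "delta_pos": [0, 0, 0], "angular": [0, 0, -51]}, {"fingers": 64, "delta_pos": [0, 0, 0], "angular": [0, 0, -59.5]}, {"fingers": 64, "delta_pos": [0, 0, 0], "angular": [0, 0, -68]}, {"fingers": 64, "delta_pos": [0, 0, 0], "angular": [0, 0, -76.5]}, {"fingers": 64, "delta_pos": [0, 0, 0], "angular": [0, 0, -80]}])

```text
clock: 39.45
tool_pos: [0.5455, 0.1631, 0.0994]
orientation: [179.9, -0.0, 104.8]
force: [0.4, 0.6, 0.1]
opening: 0.064
gripper_force: 0.0
```

```bash
python3 -c "
from h import *
o=ctrl.get_obs()['orientation'][2];print(ctrl.get_obs()['joint_pos'].round(1),o)
go([.5435,.159,.099],o)"
```

```text
[ 36.3  17.3 -22.4  -0.  -50.3 158.5] 104.81176264266207
at [0.5455 0.1631 0.0994] d [-3.4 -3.   0.4] w [ 0.1 -0.  -0. ] t 39.5 F [0.4 0.6 0.1] open 64.0 grip 0.0
```

Call:
apply_moves(deltas=[{"fingers": 64, "delta_pos": [-2.5, -2.7, 0.4], "angular": [0, 0, 0]}, {"fingers": 40, "delta_pos": [-2.5, -2.7, 0.4], "angular": [0, 0, 0]}, {"fingers": 40, "delta_pos": [-2.5, -2.7, 0.4], "angular": [0, 0, 0]}, {"fingers": 40, "delta_pos": [-2.5, -2.7, 0.4], "angular": [0, 0, 0]}, {"fingers": 40, "delta_pos": [-2.5, -2.7, 0.4], "angular": [0, 0, 0]}, {"fingers": 40, "delta_pos": [-2.5, -2.7, 0.5], "angular": [0, 0, 8]}, {"fingers": 40, "delta_pos": [-2.5, -2.7, 0.6], "angular": [0, 0, 16]}, {"fingers": 40, "delta_pos": [-2.5, -2.7, 0.7], "angular": [0, 0, 24]}, {"fingers": 40, "delta_pos": [-2.5, -2.7, 0.8], "angular": [0, 0, 32]}, {"fingers": 40, "delta_pos": [-2.5, -2.7, 0.9], "angular": [0, 0, 40]}])

```text
clock: 40.45
tool_pos: [0.5436, 0.1594, 0.0982]
orientation: [180.0, -0.0, 64.2]
force: [2.1, -0.7, 0.7]
opening: 0.0496
gripper_force: 30.0
```

Call:
apply_moves(deltas=[{"fingers": 40, "delta_pos": [0, 0, 0.1], "angular": [0, 0, 8]}, {"fingers": 40, "delta_pos": [0, 0, 0.2], "angular": [0, 0, 16]}, {"fingers": 40, "delta_pos": [0, 0, 0.3], "angular": [0, 0, 24]}, {"fingers": 40, "delta_pos": [0, 0, 0.4], "angular": [0, 0, 32]}, {"fingers": 40, "delta_pos": [0, 0, 0.5], "angular": [0, 0, 40]}, {"fingers": 40, "delta_pos": [0, 0, 0.6], "angular": [0, 0, 48]}, {"fingers": 40, "delta_pos": [0, 0, 0.7], "angular": [0, 0, 56]}, {"fingers": 40, "delta_pos": [0, 0, 0.8], "angular": [0, 0, 64]}, {"fingers": 40, "delta_pos": [0, 0, 0.9], "angular": [0, 0, 72]}, {"fingers": 40, "delta_pos": [0, 0, 1], "angular": [0, 0, 80]}])

```text
clock: 41.45
tool_pos: [0.544, 0.1585, 0.0973]
orientation: [179.9, -0.1, -15.8]
force: [3.5, -5.8, 1.3]
opening: 0.0498
gripper_force: 30.0
```

```bash
python3 -c "
from h import *
o=ctrl.get_obs();print(o['joint_pos'].round(1),o['orientation'].round(1),o['moment'].round(2))
go([.5435,.159,.099],o['orientation'][2])"
```

```text
[ 36.1  17.2 -22.9   0.1 -49.9  38. ] [ 1.799e+02 -1.000e-01 -1.580e+01] [-2.18 -1.2   0.16]
at [0.544  0.1585 0.0973] d [-0.6 -0.4 -1.7] w [ 0.1 -0.1 -0. ] t 41.5 F [ 3.5 -5.8  1.3] open 49.8 grip 30.0
```

Call:
apply_moves(deltas=[{"fingers": 40, "delta_pos": [0, 0, 0.1], "angular": [0, 0, 8]}, {"fingers": 40, "delta_pos": [0, 0, 0.2], "angular": [0, 0, 16]}, {"fingers": 40, "delta_pos": [0, 0, 0.3], "angular": [0, 0, 24]}, {"fingers": 40, "delta_pos": [0, 0, 0.4], "angular": [0, 0, 32]}, {"fingers": 40, "delta_pos": [0, 0, 0.5], "angular": [0, 0, 40]}, {"fingers": 40, "delta_pos": [0, 0, 0.6], "angular": [0, 0, 48]}, {"fingers": 40, "delta_pos": [0, 0, 0.7], "angular": [0, 0, 56]}, {"fingers": 40, "delta_pos": [0, 0, 0.8], "angular": [0, 0, 64]}, {"fingers": 40, "delta_pos": [0, 0, 0.9], "angular": [0, 0, 72]}, {"fingers": 40, "delta_pos": [0, 0, 1], "angular": [0, 0, 80]}])

```text
clock: 42.45
tool_pos: [0.5431, 0.158, 0.0964]
orientation: [180.0, -0.1, -95.9]
force: [-0.8, -6.6, 4.2]
opening: 0.0495
gripper_force: 30.0
```

Call:
apply_moves(deltas=[{"fingers": 40, "delta_pos": [0, 0, 0.1], "angular": [0, 0, 8]}, {"fingers": 40, "delta_pos": [0, 0, 0.2], "angular": [0, 0, 16]}, {"fingers": 40, "delta_pos": [0, 0, 0.3], "angular": [0, 0, 24]}, {"fingers": 40, "delta_pos": [0, 0, 0.4], "angular": [0, 0, 32]}, {"fingers": 40, "delta_pos": [0, 0, 0.5], "angular": [0, 0, 40]}, {"fingers": 40, "delta_pos": [0, 0, 0.6], "angular": [0, 0, 48]}, {"fingers": 40, "delta_pos": [0, 0, 0.7], "angular": [0, 0, 56]}, {"fingers": 40, "delta_pos": [0, 0, 0.8], "angular": [0, 0, 64]}, {"fingers": 40, "delta_pos": [0, 0, 0.9], "angular": [0, 0, 72]}, {"fingers": 40, "delta_pos": [0, 0, 1], "angular": [0, 0, 80]}])

```text
clock: 43.45
tool_pos: [0.5425, 0.1586, 0.0954]
orientation: [-179.9, -0.1, -175.9]
force: [-4.0, -2.2, 6.8]
opening: 0.0498
gripper_force: 30.0
```

```bash
python3 -c "
from h import *
o=ctrl.get_obs();print(o['joint_pos'].round(1),o['orientation'].round(1),o['moment'].round(2))
go([.5435,.159,.097],o['orientation'][2])"
```

```text
[  36.1   17.3  -23.     0.   -49.8 -122. ] [-1.799e+02 -1.000e-01 -1.759e+02] [-0.73  1.52  0.13]
at [0.5425 0.1586 0.0954] d [-1.   0.3 -1.6] w [-0.1 -0.1  0. ] t 43.5 F [-4.  -2.2  6.8] open 49.8 grip 30.0
```

Call:
apply_moves(deltas=[{"fingers": 40, "delta_pos": [0, 0, 0.1], "angular": [0, 0, 8]}, {"fingers": 40, "delta_pos": [0, 0, 0.2], "angular": [0, 0, 16]}, {"fingers": 40, "delta_pos": [0, 0, 0.3], "angular": [0, 0, 24]}, {"fingers": 40, "delta_pos": [0, 0, 0.4], "angular": [0, 0, 32]}, {"fingers": 40, "delta_pos": [0, 0, 0.5], "angular": [0, 0, 40]}, {"fingers": 40, "delta_pos": [0, 0, 0.5], "angular": [0, 0, 40]}])

```text
clock: 44.05
tool_pos: [0.5427, 0.1592, 0.095]
orientation: [-180.0, -0.0, 144.2]
force: [-4.2, -0.6, 8.1]
opening: 0.0496
gripper_force: 30.0
```

```bash
python3 -c "
from h import *
o=ctrl.get_obs();print(o['joint_pos'].round(1),o['orientation'].round(1),o['moment'].round(2))
go([.5435,.159,.097],o['orientation'][2])"
```

```text
[  36.2   17.3  -23.    -0.   -49.7 -162. ] [-180.    -0.   144.2] [-0.32  1.52 -0.12]
at [0.5427 0.1592 0.095 ] d [-0.7  0.3 -2. ] w [-0. -0.  0.] t 44.0 F [-4.2 -0.6  8.1] open 49.6 grip 30.0
```

Call:
apply_moves(deltas=[{"fingers": 64, "delta_pos": [0, 0, 0], "angular": [0, 0, 0]}, {"fingers": 64, "delta_pos": [0, 0, 0], "angular": [0, 0, 0]}, {"fingers": 64, "delta_pos": [0, 0, -1], "angular": [0, 0, -8.5]}, {"fingers": 64, "delta_pos": [0, 0, -1], "angular": [0, 0, -17]}, {"fingers": 64, "delta_pos": [0, 0, -1], "angular": [0, 0, -25.5]}, {"fingers": 64, "delta_pos": [0, 0, -1], "angular": [0, 0, -34]}, {"fingers": 64, "delta_pos": [0, 0, -1], "angular": [0, 0, -42.5]}, {"fingers": 64, "delta_pos": [0, 0, -1], "angular": [0, 0, -51]}, {"fingers": 64, "delta_pos": [0, 0, -1], "angular": [0, 0, -59.5]}, {"fingers": 64, "delta_pos": [0, 0, -1], "angular": [0, 0, -68]}])

```text
clock: 45.05
tool_pos: [0.5432, 0.1594, 0.0953]
orientation: [-180.0, -0.0, -147.2]
force: [-0.0, -0.2, 0.5]
opening: 0.0639
gripper_force: 0.0
```

Call:
apply_moves(deltas=[{"fingers": 64, "delta_pos": [0, 0, 0], "angular": [0, 0, -8.5]}, {"fingers": 64, "delta_pos": [0, 0, 0], "angular": [0, 0, -17]}, {"fingers": 64, "delta_pos": [0, 0, 0], "angular": [0, 0, -25.5]}, {"fingers": 64, "delta_pos": [0, 0, 0], "angular": [0, 0, -34]}, {"fingers": 64, "delta_pos": [0, 0, 0], "angular": [0, 0, -42.5]}, {"fingers": 64, "delta_pos": [0, 0, 0], "angular": [0, 0, -51]}, {"fingers": 64, "delta_pos": [0, 0, 0], "angular": [0, 0, -59.5]}, {"fingers": 64, "delta_pos": [0, 0, 0], "angular": [0, 0, -68]}, {"fingers": 64, "delta_pos": [0, 0, 0], "angular": [0, 0, -76.5]}, {"fingers": 64, "delta_pos": [0, 0, 0], "angular": [0, 0, -85]}])

```text
clock: 46.05
tool_pos: [0.5432, 0.1594, 0.0953]
orientation: [180.0, -0.0, -62.2]
force: [-0.0, -0.1, -0.4]
opening: 0.064
gripper_force: 0.0
```

Call:
apply_moves(deltas=[{"fingers": 64, "delta_pos": [0, 0, 0], "angular": [0, 0, -8.5]}, {"fingers": 64, "delta_pos": [0, 0, 0], "angular": [0, 0, -17]}, {"fingers": 40, "delta_pos": [0, 0, 0], "angular": [0, 0, -17]}, {"fingers": 40, "delta_pos": [0, 0, 0], "angular": [0, 0, -17]}, {"fingers": 40, "delta_pos": [0, 0, 0], "angular": [0, 0, -17]}, {"fingers": 40, "delta_pos": [0, 0, 0], "angular": [0, 0, -17]}, {"fingers": 40, "delta_pos": [0, 0, 0], "angular": [0, 0, -17]}])

```text
clock: 46.75
tool_pos: [0.5429, 0.1591, 0.0954]
orientation: [180.0, 0.0, -45.6]
force: [-1.5, -1.6, 2.0]
opening: 0.0492
gripper_force: 30.0
```

```bash
python3 -c "
from h import *
o=ctrl.get_obs();print(o['joint_pos'].round(1),o['orientation'].round(1),o['moment'].round(2))
go([.5435,.159,.097],o['orientation'][2])"
```

```text
[ 36.2  17.3 -23.   -0.  -49.8   8.2] [180.    0.  -45.6] [-0.51  0.57 -0.11]
at [0.5429 0.1591 0.0954] d [ 0.5 -0.4 -1.6] w [0. 0. 0.] t 46.8 F [-1.5 -1.6  2. ] open 49.2 grip 30.0
```

Call:
apply_moves(deltas=[{"fingers": 40, "delta_pos": [0, 0, 0.1], "angular": [0, 0, 8]}, {"fingers": 40, "delta_pos": [0, 0, 0.2], "angular": [0, 0, 16]}, {"fingers": 40, "delta_pos": [0, 0, 0.3], "angular": [0, 0, 24]}, {"fingers": 40, "delta_pos": [0, 0, 0.4], "angular": [0, 0, 32]}, {"fingers": 40, "delta_pos": [0, 0, 0.5], "angular": [0, 0, 40]}, {"fingers": 40, "delta_pos": [0, 0, 0.6], "angular": [0, 0, 48]}])

```text
clock: 47.35
tool_pos: [0.5433, 0.1593, 0.0949]
orientation: [-180.0, -0.0, -93.9]
force: [0.3, -1.0, -0.3]
opening: 0.0496
gripper_force: 30.0
```

```bash
python3 -c "
from h import *
o=ctrl.get_obs();print(o['orientation'].round(1),o['moment'].round(2),o['tau'].round(2))"
```

```text
[-180.    -0.   -93.9] [-0.53 -0.11  0.13] [  0.77 -48.4   24.14   5.23   0.15   2.16]
```

Call:
apply_moves(deltas=[{"fingers": 40, "delta_pos": [0, 0, 0.1], "angular": [0, 0, 8]}, {"fingers": 40, "delta_pos": [0, 0, 0.2], "angular": [0, 0, 16]}, {"fingers": 40, "delta_pos": [0, 0, 0.3], "angular": [0, 0, 24]}, {"fingers": 40, "delta_pos": [0, 0, 0.4], "angular": [0, 0, 32]}, {"fingers": 40, "delta_pos": [0, 0, 0.5], "angular": [0, 0, 40]}])

```text
clock: 47.85
tool_pos: [0.5441, 0.1596, 0.0947]
orientation: [-179.9, 0.1, -133.8]
force: [1.3, -1.3, 0.3]
opening: 0.0497
gripper_force: 30.0
```

```bash
python3 -c "
from h import *
o=ctrl.get_obs();print(o['orientation'].round(1),o['moment'].round(2),o['tau'].round(2))"
```

```text
[-1.799e+02  1.000e-01 -1.338e+02] [-0.94 -0.45  1.09] [ -1.02 -48.56  21.86   3.93  -0.55   1.09]
```

The torque about z has jumped from 0.13 to 1.09 N·m, so the screw is at its stop. A little more turn to confirm.

Call:
apply_moves(deltas=[{"fingers": 40, "delta_pos": [0, 0, 0], "angular": [0, 0, 8]}, {"fingers": 40, "delta_pos": [0, 0, 0], "angular": [0, 0, 15]}, {"fingers": 40, "delta_pos": [0, 0, 0], "angular": [0, 0, 15]}])

```text
clock: 48.15
tool_pos: [0.545, 0.1598, 0.0952]
orientation: [-179.9, 0.2, -148.7]
force: [5.3, -1.6, -0.1]
opening: 0.0498
gripper_force: 30.0
```

```bash
python3 -c "
from h import *
o=ctrl.get_obs();print(o['orientation'].round(1),o['moment'].round(2),o['force'].round(1))
cv2.imwrite('pics/t9raw.png',ctrl.snapshot('top')[:,:,::-1])"
```

```text
[-179.9    0.2 -148.7] [-0.81 -1.66  0.73] [ 5.3 -1.6 -0.1]
```

Call:
apply_moves(deltas=[{"fingers": 70, "delta_pos": [0, 0, 0], "angular": [0, 0, 0]}, {"fingers": 70, "delta_pos": [0, 0, 0], "angular": [0, 0, 0]}, {"fingers": 70, "delta_pos": [0, 0, 0], "angular": [0, 0, 0]}, {"fingers": 70, "delta_pos": [0, 0, -20], "angular": [0, 0, 0]}, {"fingers": 70, "delta_pos": [0, 0, -50], "angular": [0, 0, 0]}, {"fingers": 70, "delta_pos": [0, 0, -90], "angular": [0, 0, 0]}, {"fingers": 70, "delta_pos": [0, 0, -125], "angular": [0, 0, 0]}])

```text
clock: 48.9
tool_pos: [0.543, 0.1594, 0.221]
orientation: [-180.0, 0.0, -148.5]
force: [0.4, 0.4, 0.1]
opening: 0.0698
gripper_force: 0.0
```

```bash
python3 -c "
from h import *
o=ctrl.get_obs();go([.45,-.25,.25],o['orientation'][2])"
```

```text
at [0.543  0.1594 0.221 ] d [ 293.1 -300.6  -29. ] w [-0.  0. -0.] t 48.9 F [0.4 0.4 0.1] open 69.8 grip 0.0
```

Moving away to look.

Call:
apply_moves(deltas=[{"fingers": 70, "delta_pos": [29, -30, -3], "angular": [0, 0, 0]}, {"fingers": 70, "delta_pos": [59, -60, -6], "angular": [0, 0, 0]}, {"fingers": 70, "delta_pos": [88, -90, -9], "angular": [0, 0, 0]}, {"fingers": 70, "delta_pos": [117, -120, -12], "angular": [0, 0, 0]}, {"fingers": 70, "delta_pos": [147, -150, -15], "angular": [0, 0, 0]}, {"fingers": 70, "delta_pos": [176, -180, -18], "angular": [0, 0, 0]}, {"fingers": 70, "delta_pos": [205, -210, -21], "angular": [0, 0, 0]}, {"fingers": 70, "delta_pos": [235, -240, -24], "angular": [0, 0, 0]}, {"fingers": 70, "delta_pos": [264, -270, -27], "angular": [0, 0, 0]}, {"fingers": 70, "delta_pos": [293, -300, -29], "angular": [0, 0, 0]}])

```text
clock: 49.9
tool_pos: [0.4493, -0.2509, 0.2488]
orientation: [-180.0, 0.0, -148.5]
force: [1.8, 0.2, 0.4]
opening: 0.0698
gripper_force: 0.0
```

```bash
python3 - <<'E'
from h import *
im=ctrl.snapshot("top")[:,:,::-1]; s=ctrl.snapshot("side")[:,:,::-1]
cv2.imwrite("pics/f.png",np.hstack([cv2.resize(s[230:440,40:300],(496,400),interpolation=cv2.INTER_CUBIC),cv2.resize(im[180:320,100:200],(286,400),interpolation=cv2.INTER_CUBIC)]))
a=cv2.imread("pics/t1raw.png"); 
print(proj("top",[.543,.159,.128]),proj("top",[.544,-.131,.135]))
E
```

```text
[197.44646232 240.10510134] [347.03573858 239.40980894]
```

View pics/f.png

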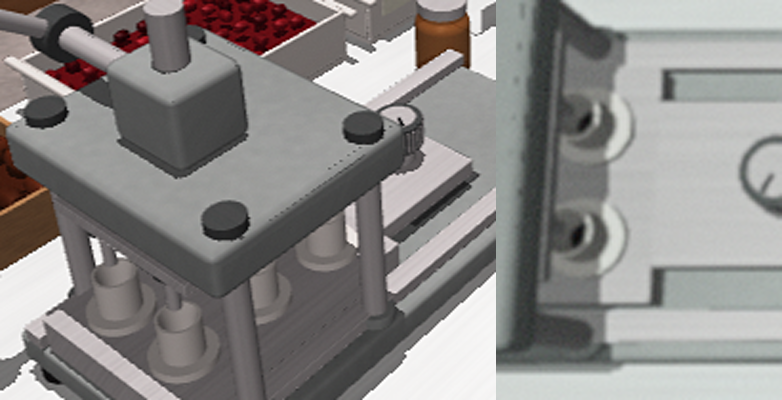

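```bash
python3 -c "
from plant import ctrl
print(ctrl.close_job())"
```

```text
the job is handed in; nothing more can be done
None
```

The job is handed in. Bores 3, 5 and 6 each got a spare bush pressed flush, the die plate is home against its stop, and the lock screw is turned down until it met its stop. I never touched the scoop, the jar or the purple bush, and no verdict came back at hand-in.

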